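# Weigh a sealed bearing on the beam balance and sort it heavy or light

## Robot

A 6-joint arm with a two-finger parallel gripper is mounted at the origin on a cart in front of the work surface, level with it; the furniture and walls round the work are solid. World frame = base frame: x ahead of the robot, y to its left, z up, the work surface at z = 0. Lengths are in mm, angles in rad, forces in N, time in s.
With the tool pointing down it reaches from about 350 to 975 mm from the base axis. Payload 17.4 kg.
Tool frame: the origin (TCP) lies midway between the tips of the shut fingers; the grasp point (between the pads) lies 19 mm behind it (arm.grasp_offset is the z of the grasp point in the tool frame, in mm); z points along the fingers, y is the line along which they close (so a half turn about z gives the same grasp; the last joint's range is limited). The gripper opens to 85 mm and grips with 20 to 120 N. Pads are 22 mm wide; open, the fingers measure 114 mm over their backs; the gripper's body (76 mm by 85 mm) begins 54 mm behind the grasp point. The pads swing forward as they close: fully open they stand 13 mm farther back than shut.
Start: joints at [1.276, 0.116, 1.442, -0, 1.584, -0.038], TCP at [171.449, 652.869, 197.203] pointing down, gripper open.
Joint ranges: [-2.83, 2.83], [-0.83, 2.19], [0.07, 2.5], [-1.14, 4.28], [0.01, 3], [-2.97, 2.97]. Speed limits (rad/s): [1.89, 1.89, 2.22, 3.14, 3.14, 3.14].

## Interface

Orientations are given as a 3x3 rotation matrix whose columns are the frame's x, y, z axes.
In Python, from station import arm gives the robot as it stands. The module is installed in compiled form; this text tells all that it offers.
- The arm moves only by the tool drive_tool, never from a script. Its argument "deltas" is a list of rows, each a list of 7 numbers: the shift along the tool's x, y, z in m, then the turn, a rotation vector about the tool's x, y, z in degrees, then the opening, from 0 (shut) to 1 (fully open). A call has 1 to 10 rows; each row is the pose to reach, as a shift and turn from the pose commanded when the call began, along the tool's axes at that moment; what a row does not reach only later rows make up. A row lasts 1/10 s, in which the tool goes at most 50 mm and 8.59 degrees, less where a joint would pass 70% of its speed; a pose out of reach is approached as far as the arm can. A call with a gripper value outside its range is refused whole. The fingers move at their own pace and stop on an object; the grip force is fixed at half the most. Time passes only in rows, so rows that repeat a pose let the fingers close. It gives the time, the measured TCP pose, the force, the opening and the grip force at its end, in the units of the state.
- arm.read_state(): the state, without advancing time (a new reading comes with each control period).
- arm.get_image(name): name is "scene" or "top" or "wrist"; returns the picture (480x640x3 uint8, red, green, blue); there is no depth.
- arm.camera_params(name): a dict with "mtx" (3x3 intrinsics, pixels), "R" (3x3) and "t" (3): a world point X has camera coordinates R X + t; the wrist camera has in their place "hand_eye" (4x4, takes a point from camera to tool coordinates, whose origin is the TCP and whose axes are the flange's). Camera axes: x right, y down, z forward; pixel columns grow to the right and rows downward; lengths in mm; the calibration is good to about 2 mm. The wrist camera is an equidistant fisheye: a pixel r from the principal point sees the ray r / f radians off the axis. A picture is of the moment at which its call begins: read the wrist's pose just before it. camera_params takes no time and is no camera call.
- arm.close_job(): hands the job in; it is judged then, once.
The state is a dict: "time_s": time; "joint_positions": joint angles; "qvel": joint speeds; "effort": joint torques, N m; "tool_pos": TCP position; "eef_rot": TCP orientation; "force": force on the tool from outside, world axes, zero at the start; "ft_torque": the same for the moment, N m; "gripper_width": finger opening in mm; "gripper_force": force on a finger pad.
Only numpy, scipy, OpenCV 4.12 (cv2) and the standard library are available. Lean on these libraries where they do the work, as an engineer would, in place of code of your own. Each camera call takes 0.05 s, during which the arm holds its last target. There are 200 camera calls.

## Task

The seals hide whether this sealed bearing is the heavy all-steel kind or the light one with ceramic balls. Set it gently down in the nest of the balance pan, then nudge the brass poise along the beam with open or closed fingers, without pinching it or leaning on the balance, until the beam floats level by itself with nothing touching it, and leave the poise there. Then lift the bearing out and seat it gently, flat and fully home, in the red nest block if the poise stands on the red part of the scale, or in the blue block if it stands on the blue part; leave the other things alone.

Things in the scene. Friction and masses are not known exactly. Their poses are not given: they have to be found in the camera images.
- bearing: the sealed ball bearing to be weighed: grey steel ring with black seals, 42 mm across, 14 mm thick, lying flat, about 84 to 162 g; origin at the centre of its underside, z up through the bore. Grip it across the outer ring in its upper half: the lower 6 mm must stay free below the fingers to enter a nest.
- balance: white bench balance, 395 x 95 mm, fixed, delicate (keep under 10 N); origin on the table under the beam's pivot; its y axis runs along the beam: pan at y = +100 mm, poise on the arm that runs to y = -235 mm. Pivot 78 mm up, pillar top 91 mm, housing under the pan 50 mm high, post with pointer plate at y = -233 mm, 116 mm high. Pointer at the middle line means level
- pan_nest (a point): centre of the inner floor of the round steel pan, a shallow nest 46 mm across inside, 59 mm outside, its wall 5 mm high above this floor. 100 mm above the table with the beam level; it rises or sinks up to 12 mm with the beam, sinks when weight comes on it, and stays horizontal. z up
- beam (a joint): tilt of the beam in rad: 0 level, positive pan down and pointer up, stops at -0.12 and 0.12. Left alone it rests within 1 s at a tilt that grows with the imbalance: about 0.006 rad per mm of poise (positive: poise must go further out), so it lies on a stop when over 20 mm off. With the bearing in the pan it balances with the poise somewhere from 58 to 118 mm, by the bearing's weight
- poise (a joint): place of the brass poise on the beam in m, from 0 (near the pivot, zero of the scale) to 0.15 (outer end); it slides along the balance's -y axis as the value grows, and stays where it is left (about 0.7 N to move). The scale under it is blue from 0 to 0.085 and red beyond, with a white line between
- poise_knob (a point): centre of the top of the poise's upright steel knob, 12 mm in diameter and 33 mm high above the brass block; with the beam level it is 127 mm above the table. The brass block under it is 27 mm across the beam and 14 mm along it
- red_nest: red nest block for heavy bearings, 70 by 70 by 14 mm, fixed; origin at the centre of its underside
- red_nest_floor (a point): centre of the floor of the red block's round well, 44 mm across and 5 mm deep, 9 mm above the table
- blue_nest: blue nest block for light bearings, of the same size, fixed; origin at the centre of its underside
- blue_nest_floor (a point): centre of the floor of the blue block's well, of the same size
- open_bearing: bystander: an open ball bearing with a yellow cage, 45 mm across, 14 mm thick, origin at the centre of its underside
- paste_tin: bystander: white tin with a grey lid, 67 mm across, 43 mm high, origin at the centre of its underside
- nut: bystander: hexagon nut, 24 mm across flats, 12 mm high, origin at the centre of its underside
Not all that is in view belongs to the job. What is shaped like the bearing but green or orange is not meant.

How it is judged:
By the outcome, as a careful person would: the job done as asked, in the order asked, and still so for the second after the job is handed in, with the robot touching nothing.
It also fails if it takes over 72 s, if anything falls off the work surface, if the arm or the gripper's body presses on something with over 40 N, if the wrist force passes 120 N, or if a joint passes its speed limit or range.

## Working session

There is one attempt and no reset: what is moved stays moved. The work goes in short steps, Python scripts to look and compute and a tool call to move; the robot and the scene stay as the last step left them, time stands still between calls to the robot, and variables do not carry over. Pictures are saved under pics/ and viewed, at most 10 in all, crops included, and the job is handed in when it is done.

Besides the shell and the picture viewer there is one more tool, called after ">>>" as name(argument=value, ...), one argument or row to a line, values as JSON. drive_tool: Moves the arm, as the interface text tells. Its arguments: {"type":"object","properties":{"deltas":{"type":"array","items":{"type":"array","items":{"type":"number"}}}},"required":["deltas"]}

```bash
mkdir -p pics
cat > h.py <<'E'
import numpy as np, cv2
from station import arm
def save(n,im): cv2.imwrite('pics/'+n+'.png',cv2.cvtColor(im,cv2.COLOR_RGB2BGR))
def ray(name,px,st=None):
    p=arm.camera_params(name);K=np.array(p['mtx'])
    u=(px[0]-K[0,2])/K[0,0];v=(px[1]-K[1,2])/K[1,1]
    if name=='wrist':
        r=np.hypot(u,v);d=np.array([np.sin(r)*u/max(r,1e-9),np.sin(r)*v/max(r,1e-9),np.cos(r)])
        H=np.array(p['hand_eye']);R=np.array(st['eef_rot']);t=np.array(st['tool_pos'])
        return R@H[:3,3]+t, R@H[:3,:3]@d
    R=np.array(p['R']);t=np.array(p['t']).ravel()
    return -R.T@t, R.T@np.array([u,v,1.])
def onz(name,px,z,st=None):
    o,d=ray(name,px,st);return o+d*(z-o[2])/d[2]
def proj(name,X,st=None):
    p=arm.camera_params(name);K=np.array(p['mtx']);X=np.array(X,float)
    if name=='wrist':
        H=np.array(p['hand_eye']);T=np.array(st['eef_rot']).T@(X-np.array(st['tool_pos']))
        c=H[:3,:3].T@(T-H[:3,3]);r=np.hypot(c[0],c[1]);a=np.arctan2(r,c[2]);c=np.array([c[0]/r*a,c[1]/r*a])
        return K[0,0]*c[0]+K[0,2],K[1,1]*c[1]+K[1,2]
    c=np.array(p['R'])@X+np.array(p['t']).ravel();q=K@c;return q[:2]/q[2]
E
python3 - <<'E'
from h import *
s=arm.read_state();print(s, arm.grasp_offset)
ims=[arm.get_image(n) for n in('scene','top','wrist')]
for n,i in zip(('scene','top','wrist'),ims): save(n+'0',i); print(n,arm.camera_params(n))
E
```

```text
{'time_s': 0.0, 'joint_positions': array([ 1.27621539e+00,  1.16489151e-01,  1.44228750e+00,  1.27409203e-05,
        1.58400520e+00, -3.78353949e-02]), 'qvel': array([-0.00073463,  0.0018103 , -0.00060597,  0.00250038, -0.00115408,
       -0.00070118]), 'effort': array([ 2.64777118e-04, -7.31970549e+01, -6.32499218e+01, -3.38773575e-06,
        5.75680067e-03,  2.97209809e-06]), 'tool_pos': array([171.36347109, 652.63713107, 196.44625802]), 'eef_rot': array([[-9.67221546e-01,  2.53933756e-01, -3.57462169e-04],
       [ 2.53934001e-01,  9.67220883e-01, -1.13427556e-03],
       [ 5.77140206e-05, -1.18786756e-03, -9.99999293e-01]]), 'force': array([ 0.60410362,  0.40438221, -0.5530755 ]), 'ft_torque': array([ 0.00011012,  0.00737328, -0.02485975]), 'gripper_force': 0.0, 'gripper_width': 85.5490385915991} -18.700000000000003
scene {'mtx': array([[494.95790059,   0.        , 311.36734452],
       [  0.        , 494.95790059, 250.90770476],
       [  0.        ,   0.        ,   1.        ]]), 'R': array([[ 0.72457879, -0.68904233,  0.01436125],
       [-0.34645521, -0.38217849, -0.8566845
[... 312 characters left out ...]
96949,  0.00525088],
       [-0.98345579,  0.00473666, -0.18108634],
       [ 0.18105595, -0.00621124, -0.98345318]]), 't': array([  55.27243875,  574.77475796, 1216.77769303])}
wrist {'mtx': array([[371.64829954,   0.        , 315.54353901],
       [  0.        , 371.64829954, 240.97437773],
       [  0.        ,   0.        ,   1.        ]]), 'hand_eye': array([[-3.81183052e-04, -9.49879792e-01, -3.12615156e-01,
         7.92797410e+01],
       [ 9.99998779e-01,  1.11765085e-04, -1.55893268e-03,
         1.36074574e+00],
       [ 1.51573811e-03, -3.12615368e-01,  9.49878589e-01,
        -1.74825744e+02],
       [ 0.00000000e+00,  0.00000000e+00,  0.00000000e+00,
         1.00000000e+00]])}
```

View pics/top0.png

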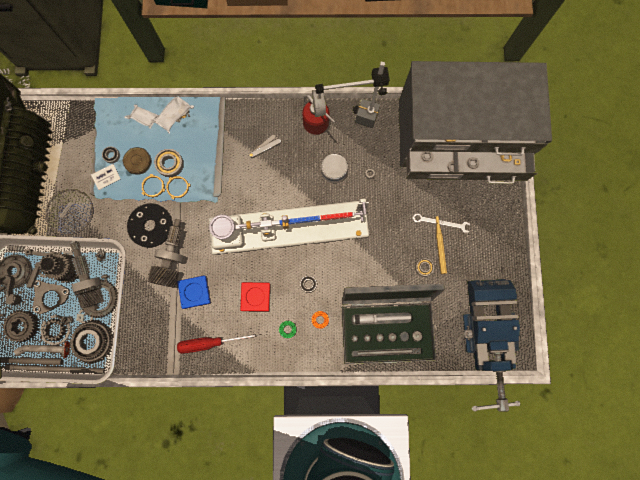

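View pics/scene0.png

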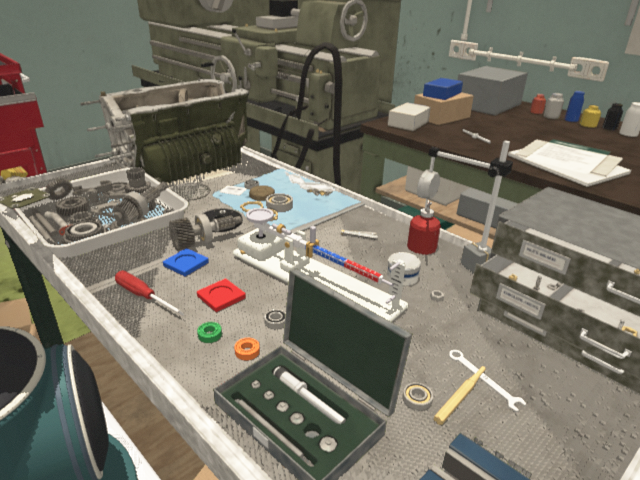

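Candidates: the grey ring with a dark seal at top (308,284) and scene (275,318); green (288,329) and orange (320,319), which are excluded; a yellow-cage open bearing at (425,267); and loose rings in the tray and on the mat, which are decor. The grey one with black seals fits. I'll confirm it in a crop and measure.

Run:
```python
from h import *
im=cv2.cvtColor(cv2.imread('pics/top0.png'),cv2.COLOR_BGR2RGB)
a=cv2.resize(im[180:350,170:380],None,fx=3.8,fy=3.5,interpolation=cv2.INTER_CUBIC)[:595]
a=cv2.resize(im[190:345,170:380],None,fx=3.8,fy=3.8,interpolation=cv2.INTER_CUBIC);save('crop1',a)
for n,px,z in [('bearing',(308,284),14),('pan',(222,227),105),('red',(255,296),14),('blue',(194,291),14),('pillar',(267,224),91),('post',(365,206),116),('poise',(285,219),110),('tin',(334,166),43),('nut',(370,173),12),('open',(425,267),14)]:
    print(n,onz('top',px,z).round())
hsv=cv2.cvtColor(im,cv2.COLOR_RGB2HSV)
for n,m in [('blue',cv2.inRange(hsv,(105,150,60),(130,255,255))),('red',cv2.inRange(hsv,(0,180,100),(5,255,255))|cv2.inRange(hsv,(174,180,100),(180,255,255)))]:
    for c in cv2.findContours(m,0,2)[0]:
        if cv2.contourArea(c)>40: print(n,cv2.minAreaRect(c),onz('top',cv2.minAreaRect(c)[0],14).round(1))
```

```text
bearing [459.  76.  14.]
pan [584. 273. 105.]
red [431. 205.  14.]
blue [444. 353.  14.]
pillar [594. 170.  91.]
post [630. -58. 116.]
poise [601. 127. 110.]
tin [750.  10.  43.]
nut [741. -83.  12.]
open [ 500. -213.   14.]
blue ((193.2972869873047, 291.7837829589844), (28.605422973632812, 28.605422973632812), 80.53767395019531) [441.8 355.1  14. ]
red ((198.60997009277344, 344.2699890136719), (12.303658485412598, 43.84062194824219), 81.8698959350586) [316.4 337.7  14. ]
red ((255.0, 296.0), (28.0, 28.0), 90.0) [430.7 204.6  14. ]
red ((336.04656982421875, 215.94247436523438), (4.18739128112793, 30.35858726501465), 83.9909896850586) [629.3   4.8  14. ]
red ((310.83099365234375, 116.02758026123047), (23.547531127929688, 14.034564018249512), 49.76364517211914) [895.1  67.1  14. ]
```

View pics/crop1.png

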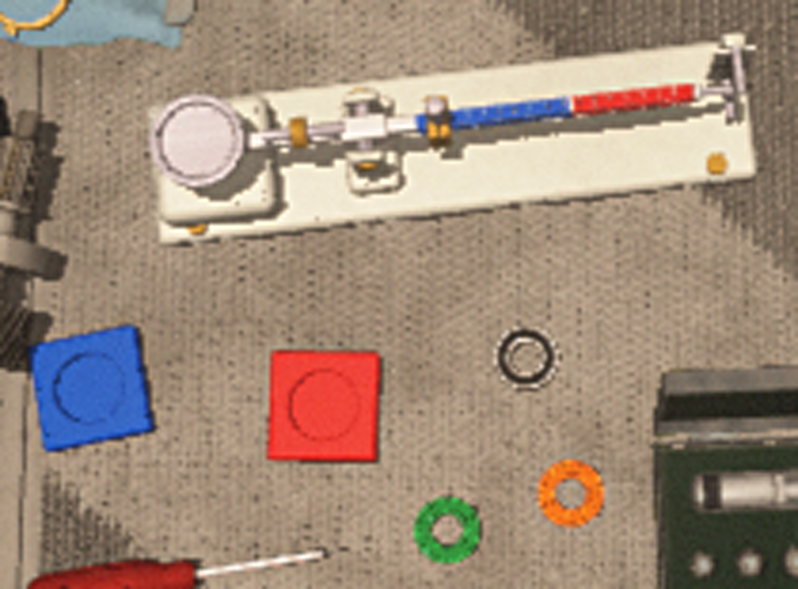

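The crop confirms it: the bearing is at crop (526,357), a grey ring with black seals. The pan is at crop (200,140), the poise at crop (438,118), near the zero of the scale. I'll go above the bearing now.

```bash
cat >> h.py <<'E'
def plan(target,yang=None):
    s=arm.read_state();R=np.array(s['eef_rot']);d=R.T@(np.array(target)-s['tool_pos'])/1000
    a=np.degrees(np.arctan2(R[1,1],R[0,1]))
    print('t',round(s['time_s'],2),'pos',s['tool_pos'].round(1),'yang',a.round(1),'shift',d.round(4),'turn',None if yang is None else round(a-yang,1))
E
python3 - <<'E'
from h import *
plan((459,76,150),7.9)
E
```

```text
t 0.15 pos [171.4 652.7 196.6] yang 75.3 shift [-0.4246 -0.4847  0.047 ] turn 67.4
```

>>> drive_tool(
  deltas=[
    [-0.4246,-0.4847,0.0,0,0,67.4,1],
    [-0.4246,-0.4847,0.0,0,0,67.4,1],
    [-0.4246,-0.4847,0.0,0,0,67.4,1],
    [-0.4246,-0.4847,0.0,0,0,67.4,1],
    [-0.4246,-0.4847,0.0,0,0,67.4,1],
    [-0.4246,-0.4847,0.0,0,0,67.4,1],
    [-0.4246,-0.4847,0.0,0,0,67.4,1],
    [-0.4246,-0.4847,0.0,0,0,67.4,1],
    [-0.4246,-0.4847,0.0,0,0,67.4,1],
    [-0.4246,-0.4847,0.047,0,0,67.4,1],
  ],
)

```text
time_s: 1.15
tool_pos: [394.8, 205.0, 186.7]
eef_rot: [[-0.137, 0.991, 0.002], [0.991, 0.137, 0.001], [0.001, 0.003, -1.0]]
force: [0.7, 0.4, 0.2]
gripper_width: 85.4
gripper_force: 0.0
```

Run:
```python
from h import *
plan((459,76,150),7.9)
```

```text
t 1.15 pos [394.8 205.  186.7] yang 7.9 shift [-0.1366  0.0458  0.0367] turn -0.0
```

>>> drive_tool(
  deltas=[
    [-0.115,0.038,0.033,0,0,0,1],
    [-0.115,0.038,0.033,0,0,0,1],
    [-0.115,0.038,0.033,0,0,0,1],
    [-0.115,0.038,0.033,0,0,0,1],
    [-0.115,0.038,0.033,0,0,0,1],
    [-0.115,0.038,0.033,0,0,0,1],
  ],
)

```text
time_s: 1.75
tool_pos: [447.2, 98.6, 152.7]
eef_rot: [[-0.138, 0.99, 0.0], [0.99, 0.138, 0.0], [0.0, 0.0, -1.0]]
force: [-0.2, 0.2, -0.3]
gripper_width: 85.5
gripper_force: 0.0
```

Run:
```python
from h import *
s=arm.read_state();im=arm.get_image('wrist');save('w1',im)
plan((459,76,150),7.9);print(proj('wrist',(459,76,14),s),s['qvel'].round(3))
```

```text
t 1.8 pos [447.2  98.8 152.8] yang 8.0 shift [-0.0242  0.0085  0.0028] turn 0.1
(np.float64(323.7083750843025), np.float64(242.65911889276404)) [ 0.012 -0.002 -0.004 -0.001 -0.002 -0.002]
```

View pics/w1.png

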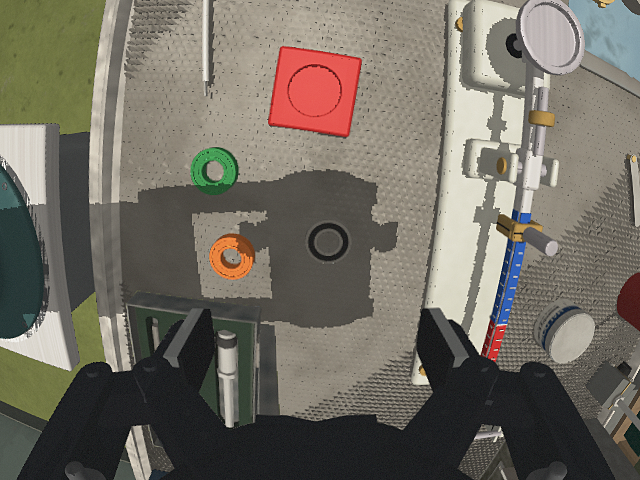

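The view shows the bearing alone at (328,242), the orange ring at (232,257), and the red nest at (315,90). The orange ring is close to the left finger, so I'll descend at reduced opening.

Run:
```python
from h import *
s=arm.read_state();im=cv2.cvtColor(cv2.imread('pics/w1.png'),cv2.COLOR_BGR2RGB)
g=cv2.GaussianBlur(cv2.cvtColor(im,cv2.COLOR_RGB2GRAY),(3,3),0)
m=np.zeros_like(g);m[215:270,300:355]=(g[215:270,300:355]<38)*255
c=max(cv2.findContours(m,0,2)[0],key=cv2.contourArea);e=cv2.minEnclosingCircle(c);print(e)
p=onz('wrist',e[0],14,s);print(p)
for q in[(232,257),(214,171),(315,90),(550,35),(545,245)]:print(q,onz('wrist',q,{550:105,545:127}.get(q[0],14),s).round())
plan((p[0],p[1],70),7.9)
```

```text
((327.8017272949219, 242.1163787841797), 19.1987247467041)
[462.59274091  77.15220316  14.        ]
(232, 257) [378.  51.  14.]
(214, 171) [356. 128.  14.]
(315, 90) [433. 206.  14.]
(550, 35) [584. 273. 105.]
(545, 245) [596. 132. 127.]
t 1.8 pos [447.2  98.8 152.8] yang 8.0 shift [-0.0236  0.0122  0.0828] turn 0.1
```

>>> drive_tool(
  deltas=[
    [-0.0235,0.012,0.02,0,0,0,0.75],
    [-0.0235,0.012,0.06,0,0,0,0.75],
    [-0.0235,0.012,0.1,0,0,0,0.75],
    [-0.0235,0.012,0.115,0,0,0,0.75],
    [-0.0235,0.012,0.115,0,0,0,0.75],
    [-0.0235,0.012,0.115,0,0,0,0.75],
  ],
)

```text
time_s: 2.4
tool_pos: [463.2, 76.9, 39.2]
eef_rot: [[-0.138, 0.99, 0.002], [0.99, 0.138, 0.0], [-0.0, 0.002, -1.0]]
force: [-0.4, 0.3, 1.8]
gripper_width: 64.4
gripper_force: 0.0
```

Run:
```python
from h import *
s=arm.read_state();im=arm.get_image('wrist');save('w2',im[120:480,120:520])
plan((462,77,6),7.9);print(proj('wrist',(462,77,14),s),s['gripper_width'])
```

```text
t 2.45 pos [463.5  76.8  39.7] yang 7.9 shift [ 0.0004 -0.0016  0.0336] turn 0.0
(np.float64(311.3438187908952), np.float64(265.0304984667654)) 64.42286721481754
```

View pics/w2.png

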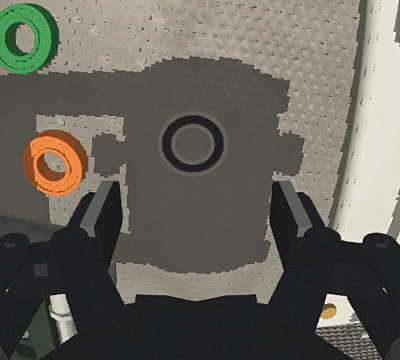

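The bearing is at crop (193,144), i.e. full-frame (313,264), 2 px from prediction and centred between the fingers.

>>> drive_tool(
  deltas=[
    [0.0004,-0.001,0.015,0,0,0,0.75],
    [0.0004,-0.001,0.03,0,0,0,0.75],
    [0.0004,-0.001,0.0315,0,0,0,0.75],
    [0.0004,-0.001,0.0315,0,0,0,0.75],
    [0.0004,-0.001,0.0315,0,0,0,0.7],
  ],
)

```text
time_s: 2.95
tool_pos: [461.6, 76.6, 6.2]
eef_rot: [[-0.137, 0.991, 0.0], [0.991, 0.137, 0.0], [0.0, 0.0, -1.0]]
force: [0.1, -0.0, 0.6]
gripper_width: 60.1
gripper_force: 0.0
```

>>> drive_tool(
  deltas=[
    [0,0,0,0,0,0,0.4],
    [0,0,0,0,0,0,0.3],
    [0,0,0,0,0,0,0.3],
    [0,0,0,0,0,0,0.3],
    [0,0,0,0,0,0,0.3],
    [0,0,-0.02,0,0,0,0.3],
    [0,0,-0.06,0,0,0,0.3],
    [0,0,-0.11,0,0,0,0.3],
    [0,0,-0.154,0,0,0,0.3],
    [0,0,-0.154,0,0,0,0.3],
  ],
)

```text
time_s: 3.95
tool_pos: [463.5, 76.8, 166.4]
eef_rot: [[-0.137, 0.991, 0.008], [0.991, 0.137, 0.001], [-0.0, 0.008, -1.0]]
force: [0.3, -0.1, -0.4]
gripper_width: 25.8
gripper_force: 0.0
```

Run:
```python
from h import *
plan((584,273,160),7.9)
```

```text
t 3.95 pos [463.5  76.8 166.4] yang 7.9 shift [0.1778 0.1462 0.0076] turn -0.0
```

The grasp missed. I'll look.

Run:
```python
from h import *
s=arm.read_state();im=arm.get_image('wrist');save('w3',im[120:480,120:520])
plan((462,77,60),7.9);print(proj('wrist',(462,77,14),s))
```

```text
t 4.0 pos [462.6  76.7 163.1] yang 7.9 shift [ 0.0004 -0.0011  0.1031] turn -0.0
(np.float64(311.1170239096983), np.float64(212.2448109253114))
```

View pics/w3.png

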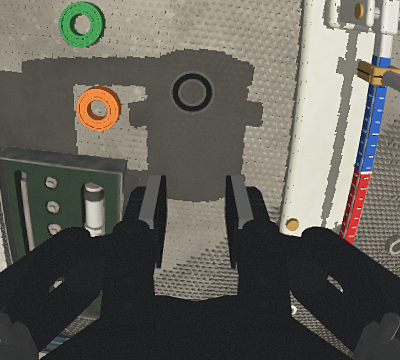

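The bearing is undisturbed at crop (193,92), full-frame (313,212). Either the fingers were slow or the tips were too high, so I'll go down again and watch the closing.

>>> drive_tool(
  deltas=[
    [0,-0.001,0.03,0,0,0,0.7],
    [0,-0.001,0.08,0,0,0,0.7],
    [0,-0.001,0.12,0,0,0,0.7],
    [0,-0.001,0.14,0,0,0,0.7],
    [0,-0.001,0.155,0,0,0,0.65],
    [0,-0.001,0.155,0,0,0,0.6],
    [0,-0.001,0.155,0,0,0,0.6],
  ],
)

```text
time_s: 4.7
tool_pos: [460.7, 76.5, 5.5]
eef_rot: [[-0.137, 0.991, 0.0], [0.991, 0.137, 0.0], [-0.0, 0.0, -1.0]]
force: [0.7, -0.8, -0.5]
gripper_width: 51.2
gripper_force: 0.0
```

>>> drive_tool(
  deltas=[
    [0,0,0,0,0,0,0.3],
    [0,0,0,0,0,0,0.3],
    [0,0,0,0,0,0,0.3],
  ],
)

```text
time_s: 5.0
tool_pos: [460.9, 76.5, 5.7]
eef_rot: [[-0.137, 0.991, 0.001], [0.991, 0.137, 0.0], [-0.0, 0.001, -1.0]]
force: [0.1, -0.4, -0.1]
gripper_width: 25.5
gripper_force: 0.0
```

The tips stand higher than assumed: at 5.7 mm they pass over the bearing. I'll open, go 6 mm lower and try again. By the linkage geometry the tips should still be over 10 mm up.

>>> drive_tool(
  deltas=[
    [0,0,0,0,0,0,0.6],
    [0,0,0,0,0,0,0.6],
    [0,0,0,0,0,0,0.6],
    [0,0,0.003,0,0,0,0.6],
    [0,0,0.006,0,0,0,0.6],
    [0,0,0.006,0,0,0,0.6],
  ],
)

```text
time_s: 5.6
tool_pos: [460.1, 76.4, -1.7]
eef_rot: [[-0.137, 0.991, -0.001], [0.991, 0.137, -0.0], [-0.0, -0.001, -1.0]]
force: [0.0, 0.9, -0.3]
gripper_width: 51.5
gripper_force: 0.0
```

>>> drive_tool(
  deltas=[
    [0,0,0,0,0,0,0.3],
    [0,0,0,0,0,0,0.3],
    [0,0,0,0,0,0,0.3],
  ],
)

```text
time_s: 5.9
tool_pos: [460.5, 76.5, -1.0]
eef_rot: [[-0.137, 0.991, 0.0], [0.991, 0.137, 0.0], [-0.0, 0.0, -1.0]]
force: [-0.2, -0.0, -0.4]
gripper_width: 25.5
gripper_force: 0.0
```

Run:
```python
from h import *
s=arm.read_state();im=arm.get_image('wrist');save('w4',im[180:480,160:480])
p=s['tool_pos']
for z in (0,7,14,25): print(z,proj('wrist',(p[0],p[1],z),s)-np.array([160,180]))
```

```text
0 [153.17917323 104.51256196]
7 [153.10357447 110.43501261]
14 [153.02300282 116.77367258]
25 [152.8852394  127.67651438]
```

View pics/w4.png

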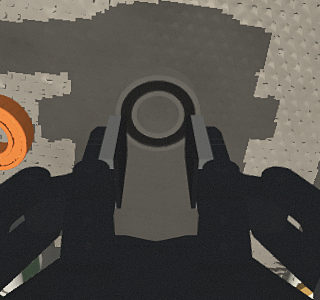

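The view shows the bearing at crop (157,114), aligned, with the finger tips lying over its ring at rows 115–120. I'll compute tip height from those pixels.

Run:
```python
from h import *
s=arm.read_state();R=s['eef_rot'];p=s['tool_pos'];print(p)
for y in(12.75,-12.75):
  for x in (11,-11):
    print(x,y,[(h,(proj('wrist',p+R@np.array([x,y,-h]),s)-np.array([160,180])).round().tolist()) for h in (0,5,10,15,20,25)])
```

```text
[460.50476915  76.48808816  -0.97147579]
11 12.75 [(0, [178.0, 84.0]), (5, [179.0, 88.0]), (10, [179.0, 92.0]), (15, [180.0, 96.0]), (20, [181.0, 100.0]), (25, [181.0, 105.0])]
-11 12.75 [(0, [177.0, 122.0]), (5, [178.0, 127.0]), (10, [178.0, 132.0]), (15, [179.0, 136.0]), (20, [180.0, 142.0]), (25, [180.0, 147.0])]
11 -12.75 [(0, [128.0, 84.0]), (5, [127.0, 88.0]), (10, [127.0, 92.0]), (15, [126.0, 96.0]), (20, [125.0, 100.0]), (25, [124.0, 105.0])]
-11 -12.75 [(0, [129.0, 122.0]), (5, [129.0, 127.0]), (10, [128.0, 132.0]), (15, [127.0, 136.0]), (20, [127.0, 142.0]), (25, [126.0, 147.0])]
```

Two cues (tip row 295, and a finger gap of 63 px for 25.5 mm) say the pad ends sit well behind the TCP. What I know for certain is at least 15 mm, so going 8 mm lower is safe either way.

>>> drive_tool(
  deltas=[
    [0,0,0,0,0,0,0.6],
    [0,0,0,0,0,0,0.6],
    [0.001,0.001,0,0,0,0,0.6],
    [0.001,0.001,0.003,0,0,0,0.6],
    [0.001,0.001,0.006,0,0,0,0.6],
    [0.001,0.001,0.008,0,0,0,0.6],
    [0.001,0.001,0.008,0,0,0,0.3],
    [0.001,0.001,0.008,0,0,0,0.3],
    [0.001,0.001,0.008,0,0,0,0.3],
  ],
)

```text
time_s: 6.85
tool_pos: [461.4, 77.6, -9.0]
eef_rot: [[-0.137, 0.991, 0.0], [0.991, 0.137, 0.0], [0.0, 0.0, -1.0]]
force: [-0.4, -0.1, 0.1]
gripper_width: 25.8
gripper_force: 0.0
```

Run:
```python
from h import *
s=arm.read_state();print(s['tool_pos'],s['gripper_width'],s['gripper_force'],s['force'],s['joint_positions'].round(3))
im=arm.get_image('scene');print(proj('scene',s['tool_pos']))
u,v=map(int,proj('scene',s['tool_pos']));c=im[v-75:v+45,u-80:u+80];save('s5',cv2.resize(c,None,fx=5,fy=5,interpolation=cv2.INTER_CUBIC));print(u,v)
```

```text
[461.36519717  77.60122781  -8.96358647] 25.798644282134614 0.0 [-0.41300268 -0.13840618  0.08913996] [ 0.112 -0.211  2.101  0.     1.251 -0.026]
[275.19834611 325.80139465]
275 325
```

View pics/s5.png

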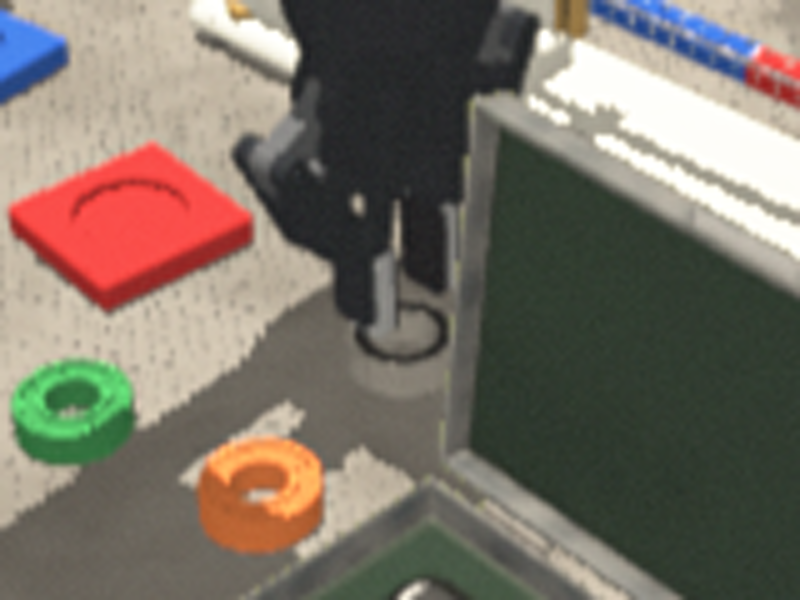

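The scene crop shows both finger ends above the bearing's ring, left pad end near crop (385,335), i.e. scene (272,317).

Run:
```python
from h import *
s=arm.read_state();R=s['eef_rot'];p=s['tool_pos']
for y in(-12.75,12.75):
  for x in(-11,11):
    print(x,y,[(z,proj('scene',np.append((p+R@np.array([x,y,0]))[:2],z)).round(1).tolist()) for z in(5,10,15,20,25,30,35)])
```

```text
-11 -12.75 [(5, [274.8, 325.8]), (10, [274.8, 323.6]), (15, [274.7, 321.5]), (20, [274.6, 319.3]), (25, [274.6, 317.1]), (30, [274.5, 314.9]), (35, [274.4, 312.6])]
11 -12.75 [(5, [265.9, 320.9]), (10, [265.8, 318.7]), (15, [265.7, 316.5]), (20, [265.6, 314.4]), (25, [265.5, 312.2]), (30, [265.4, 310.0]), (35, [265.3, 307.8])]
-11 12.75 [(5, [284.1, 318.9]), (10, [284.1, 316.8]), (15, [284.1, 314.6]), (20, [284.0, 312.4]), (25, [284.0, 310.3]), (30, [283.9, 308.1]), (35, [283.9, 305.9])]
11 12.75 [(5, [275.3, 314.1]), (10, [275.2, 312.0]), (15, [275.1, 309.9]), (20, [275.1, 307.7]), (25, [275.0, 305.6]), (30, [274.9, 303.4]), (35, [274.9, 301.2])]
```

Tips are still roughly 20–29 mm up. I'll step down in 7 mm probes; each one that passes over the bearing proves the next is safe.

>>> drive_tool(
  deltas=[
    [0,0,0,0,0,0,0.6],
    [0,0,0,0,0,0,0.6],
    [0,0,0,0,0,0,0.6],
    [0,0,0.003,0,0,0,0.6],
    [0,0,0.006,0,0,0,0.6],
    [0,0,0.007,0,0,0,0.6],
    [0,0,0.007,0,0,0,0.3],
    [0,0,0.007,0,0,0,0.3],
    [0,0,0.007,0,0,0,0.3],
  ],
)

```text
time_s: 7.8
tool_pos: [461.4, 77.6, -16.0]
eef_rot: [[-0.137, 0.991, 0.0], [0.991, 0.137, -0.0], [-0.0, 0.0, -1.0]]
force: [0.1, -0.0, 0.1]
gripper_width: 25.5
gripper_force: 0.0
```

>>> drive_tool(
  deltas=[
    [0,0,0,0,0,0,0.6],
    [0,0,0,0,0,0,0.6],
    [0,0,0,0,0,0,0.6],
    [0,0,0.003,0,0,0,0.6],
    [0,0,0.006,0,0,0,0.6],
    [0,0,0.007,0,0,0,0.6],
    [0,0,0.007,0,0,0,0.3],
    [0,0,0.007,0,0,0,0.3],
    [0,0,0.007,0,0,0,0.3],
  ],
)

```text
time_s: 8.7
tool_pos: [464.2, 78.0, -20.2]
eef_rot: [[-0.137, 0.991, 0.006], [0.991, 0.137, 0.001], [0.0, 0.006, -1.0]]
force: [6.5, 1.3, 20.5]
gripper_width: 26.0
gripper_force: 16.6
```

Contact: the closed tips ride on the bearing's top (20 N up) at TCP −20, so the tips are about 34 mm behind the TCP. I'll open and go to about −29.5.

>>> drive_tool(
  deltas=[
    [0,0,-0.004,0,0,0,0.6],
    [0,0,-0.004,0,0,0,0.6],
    [0,0,-0.004,0,0,0,0.6],
    [0,0,-0.002,0,0,0,0.6],
    [0,0,0.002,0,0,0,0.6],
    [0,0,0.006,0,0,0,0.6],
    [0,0,0.0065,0,0,0,0.6],
    [0,0,0.0065,0,0,0,0.6],
  ],
)

```text
time_s: 9.5
tool_pos: [461.1, 77.6, -29.8]
eef_rot: [[-0.137, 0.991, -0.001], [0.991, 0.137, -0.0], [0.0, -0.001, -1.0]]
force: [-0.5, 0.1, 0.9]
gripper_width: 51.1
gripper_force: 0.0
```

>>> drive_tool(
  deltas=[
    [0,0,0,0,0,0,0.45],
    [0,0,0,0,0,0,0.3],
    [0,0,0,0,0,0,0.3],
    [0,0,0,0,0,0,0.3],
  ],
)

```text
time_s: 9.9
tool_pos: [461.6, 77.6, -29.0]
eef_rot: [[-0.137, 0.991, 0.001], [0.991, 0.137, 0.0], [-0.0, 0.001, -1.0]]
force: [-2.4, 0.3, 4.2]
gripper_width: 39.1
gripper_force: 59.9
```

>>> drive_tool(
  deltas=[
    [0,0,-0.002,0,0,0,0.3],
    [0,0,-0.01,0,0,0,0.3],
    [0,0,-0.02,0,0,0,0.3],
    [0,0,-0.03,0,0,0,0.3],
    [0,0,-0.03,0,0,0,0.3],
    [0,0,-0.03,0,0,0,0.3],
  ],
)

```text
time_s: 10.5
tool_pos: [461.5, 77.6, 0.8]
eef_rot: [[-0.137, 0.991, 0.001], [0.991, 0.137, 0.0], [-0.0, 0.001, -1.0]]
force: [-1.0, -0.1, -1.9]
gripper_width: 38.9
gripper_force: 60.4
```

Run:
```python
from h import *
s=arm.read_state();print(s['tool_pos'],s['gripper_width'],s['gripper_force'])
w=arm.get_image('wrist');im=arm.get_image('scene')
c=cv2.resize(im[245:345,225:325],(600,600),interpolation=cv2.INTER_CUBIC)
d=cv2.resize(w[230:410,230:410],(600,600),interpolation=cv2.INTER_CUBIC)
cv2.imwrite('pics/p6.png',cv2.cvtColor(cv2.resize(np.hstack([c,d]),(800,400),interpolation=cv2.INTER_AREA),cv2.COLOR_RGB2BGR))
```

```text
[461.50646112  77.61036957   0.81720212] 38.8701060972232 60.44922709465027
```

View pics/p6.png

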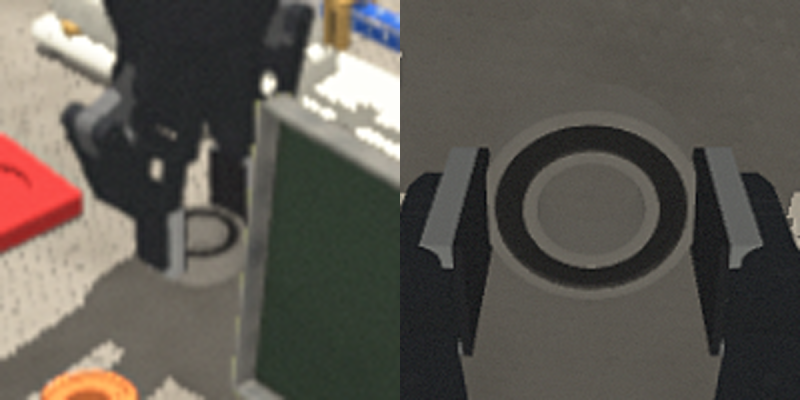

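The bearing is held level: centre at right panel (592,205), i.e. wrist (316,322), with width stable at 38.9 mm. Its underside sits about 29 mm above the TCP value. Next I'll go to the pan, high up.

Run:
```python
from h import *
s=arm.read_state()
print('bearing',onz('wrist',(316.4,322.2),44,s)-s['tool_pos'])
t=cv2.imread('pics/top0.png');sc=cv2.imread('pics/scene0.png')
def hough(im,x0,y0,x1,y1,f,r0,r1):
    g=cv2.resize(cv2.cvtColor(im[y0:y1,x0:x1],cv2.COLOR_BGR2GRAY),None,fx=f,fy=f,interpolation=cv2.INTER_CUBIC)
    c=cv2.HoughCircles(g,cv2.HOUGH_GRADIENT,1,5,param1=120,param2=12,minRadius=r0,maxRadius=r1)
    return [] if c is None else [((a[0]+.5)/f-.5+x0,(a[1]+.5)/f-.5+y0,a[2]/f) for a in c[0][:4]]
T=hough(t,200,205,250,250,4,36,60);print(T)
# scene: pan rim mask, bright bluish
hsv=cv2.cvtColor(sc,cv2.COLOR_BGR2HSV)
print(sc[205:225:3,240:285:4].tolist()[3])
for px in T[:2]:
    a=np.array(px[:2])
    for z in(105,117):print(z,onz('top',a,z).round(1),proj('scene',onz('top',a,z)).round(1))
plan((462,78,115)); plan((584,273,112))
```

```text
bearing [ 1.15199704  3.13124342 43.83786673]
[(np.float32(221.5), np.float32(225.5), np.float32(11.225)), (np.float32(221.25), np.float32(226.75), np.float32(10.35)), (np.float32(222.5), np.float32(227.5), np.float32(10.4)), (np.float32(225.75), np.float32(227.75), np.float32(14.575))]
[[84, 93, 100], [206, 200, 171], [215, 219, 227], [231, 233, 240], [232, 234, 241], [232, 234, 241], [230, 231, 238], [228, 229, 237], [222, 226, 232], [136, 201, 231], [226, 221, 190], [225, 219, 189]]
105 [587.8 274.6 105. ] [260.  214.3]
117 [585.3 272.4 117. ] [259.5 209.9]
105 [584.8 275.1 105. ] [258.7 214.6]
117 [582.4 272.9 117. ] [258.2 210.2]
t 10.6 pos [4.611e+02 7.760e+01 2.000e-01] yang 7.9 shift [ 0.0003  0.0009 -0.1148] turn None
t 10.6 pos [4.611e+02 7.760e+01 2.000e-01] yang 7.9 shift [ 0.1767  0.1485 -0.1119] turn None
```

>>> drive_tool(
  deltas=[
    [0,0,-0.04,0,0,0,0.3],
    [0,0,-0.08,0,0,0,0.3],
    [0.04,0.035,-0.115,0,0,0,0.3],
    [0.085,0.07,-0.115,0,0,0,0.3],
    [0.12,0.1,-0.115,0,0,0,0.3],
    [0.15,0.13,-0.115,0,0,0,0.3],
    [0.173,0.148,-0.115,0,0,0,0.3],
    [0.173,0.148,-0.115,0,0,0,0.3],
    [0.173,0.148,-0.115,0,0,0,0.3],
    [0.173,0.148,-0.115,0,0,0,0.3],
  ],
)

```text
time_s: 11.6
tool_pos: [583.8, 268.6, 115.1]
eef_rot: [[-0.137, 0.991, -0.001], [0.991, 0.137, -0.0], [-0.0, -0.001, -1.0]]
force: [-0.4, -0.5, -1.0]
gripper_width: 39.0
gripper_force: 61.2
```

Run:
```python
from h import *
s=arm.read_state();w=arm.get_image('wrist');save('w7',w)
print(s['tool_pos'],s['gripper_width'],s['force'])
print(proj('wrist',(584,273,105),s),proj('wrist',(584,273,117),s))
sc=arm.get_image('scene');tp=arm.get_image('top');save('s7',sc);save('t7',tp)
d=cv2.resize(w[200:380,210:430],None,fx=3.6,fy=3.3,interpolation=cv2.INTER_CUBIC)
save('w7c',cv2.resize(w[215:365,220:420],(800,600),interpolation=cv2.INTER_CUBIC))
```

```text
[583.76020004 268.59923442 115.08515141] 38.98623878741074 [-0.37078168 -0.46283985 -0.95766197]
(np.float64(314.8449346959924), np.float64(268.56641046909715)) (np.float64(314.7948231493836), np.float64(277.60326836701006))
```

View pics/w7c.png

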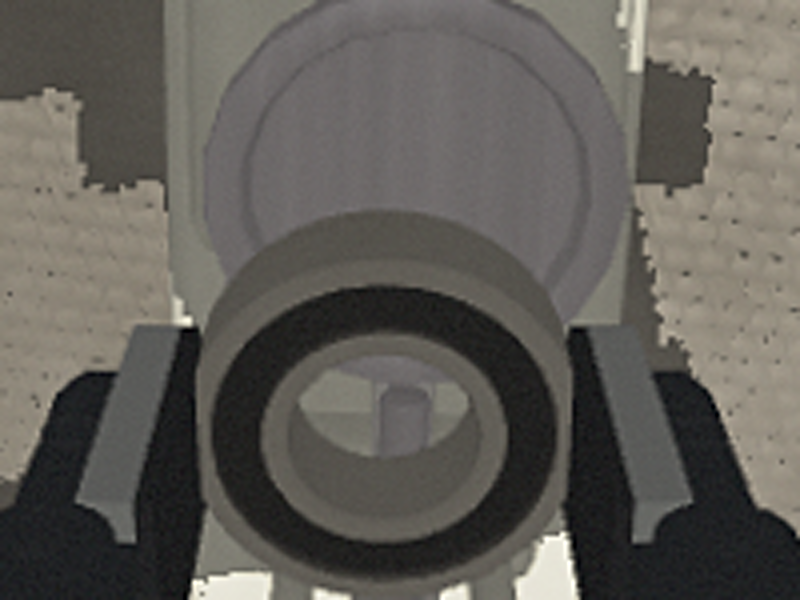

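The bearing is level in the grip at crop (384,430). The pan lies ahead with its outer rim from x = 203 to 630 and inner circle from 245 to 590, so its centre column is about 417. I'll fit the circles numerically.

Run:
```python
from h import *
from scipy.optimize import least_squares
s=dict(arm.read_state());s['tool_pos']=np.array([583.76,268.6,115.08])
g=cv2.GaussianBlur(cv2.cvtColor(cv2.imread('pics/w7c.png'),cv2.COLOR_BGR2GRAY),(9,9),0).astype(float)
full=lambda q:((q[0]+.5)/4-.5+220,(q[1]+.5)/4-.5+215)
def edges(c,r0,r1,angs,asp):
    out=[]
    for a in np.radians(angs):
        rr=np.arange(r0,r1);x=c[0]+rr*np.cos(a);y=c[1]-asp*rr*np.sin(a)
        ok=(x>2)&(x<797)&(y>2)&(y<597)
        if ok.sum()<10: continue
        p=g[y[ok].astype(int),x[ok].astype(int)];k=np.argmax(np.abs(np.gradient(np.convolve(p,np.ones(5)/5,'same'))[5:-5]))+5
        out.append((x[ok][k],y[ok][k]))
    return out
def fit(pts,r,z=None):
    P=[full(q) for q in pts]
    def f(v):
        return [np.hypot(*(onz('wrist',p,v[2] if z is None else z,s)[:2]-v[:2]))-r for p in P]
    q=least_squares(f,[584,273,110],loss='soft_l1',f_scale=.5);return q.x.round(1),np.std(f(q.x)).round(2)
o=edges((417,178),195,235,list(range(-10,60,5))+list(range(125,190,5)),.93)
i=edges((417,178),150,190,list(range(0,180,6)),.93)
print('outer',fit(o,29.5),fit(o,29.5,117));print('inner',fit(i,23),fit(i,23,112),fit(i,23,117))
b=onz('wrist',full((384.5,431)),158,s);print('bearing',b,b-s['tool_pos'])
# bearing bottom/top scale check
L,R=onz('wrist',full((197,424)),158,s),onz('wrist',full((572,424)),158,s);print(np.linalg.norm(L-R))
```

```text
outer (array([588.4, 276.4, 106.3]), np.float64(0.65)) (array([587.8, 278.1, 110. ]), np.float64(0.9))Traceback (most recent call last):
  File "<stdin>", line 22, in <module>
  File "<stdin>", line 19, in fit
    return func(*args, **kwargs)
    result = trf(vector_fun.fun, vector_fun.jac, x0, f0, J0, lb, ub, ftol, xtol,
                 gtol, max_nfev, x_scale, loss_function, tr_solver,
                 tr_options.copy(), verbose, callback=callback_wrapped)
    return trf_no_bounds(
        fun, jac, x0, f0, J0, ftol, xtol, gtol, max_nfev, x_scale,
        loss_function, tr_solver, tr_options, verbose, callback=callback)
    f_new = fun(x_new)
    self._update_fun()
    ~~~~~~~~~~~~~~~~^^
    self.f = self.fun_wrapped(xp_copy(self.x))
             ~~~~~~~~~~~~~~~~^^^^^^^^^^^^^^^^^
    return np.atleast_1d(self.fun(x))
                         ~~~~~~~~^^^
    return self.f(x, *self.args, **self.kwargs)
           ~~~~~~^^^^^^^^^^^^^^^^^^^^^^^^^^^^^^
  File "<stdin>", line 18, in f
  File "h.py", line 14, in onz
    o,d=ray(name,px,st);return o+d*(z-o[2])/d[2]
        ~~~^^^^^^^^^^^^
  File "h.py", line 5, in ray
    p=arm.camera_params(name);K=np.array(p['mtx'])
ValueError: time passes only in moves, steps and waits
```

```bash
sed -i 's/^def ray/_C={}\ndef cp(n):\n    if n not in _C: _C[n]=arm.camera_params(n)\n    return _C[n]\ndef ray/; s/p=arm.camera_params(name)/p=cp(name)/' h.py
cat > fitpan.py <<'E'
from h import *
from scipy.optimize import least_squares
s=dict(arm.read_state());s['tool_pos']=np.array([583.76,268.6,115.08])
full=lambda q:((q[0]+.5)/4-.5+220,(q[1]+.5)/4-.5+215)
def fit(pts,r,z=None):
    rs=[ray('wrist',full(q),s) for q in pts]
    def f(v):
        zz=v[2] if z is None else z
        return [np.hypot(*((o+d*(zz-o[2])/d[2])[:2]-v[:2]))-r for o,d in rs]
    q=least_squares(f,[584,273,110] if z is None else [584,273],loss='soft_l1',f_scale=.5);return q.x.round(1),np.round(f(q.x),1)
outer=[(203,160),(630,165),(222,105),(610,100),(225,275),(290,33),(545,35)]
inner=[(245,180),(590,180),(417,27),(262,115),(573,115)]
for z in (None,105,117):print(z,'outer',fit(outer,29.5,z),'inner',fit(inner,23,z))
seal=[(213,431),(556,431),(384,285),(384,577)]
rim=[(197,424),(572,424),(384,258),(384,592)]
print('bearing rim',fit(rim,21),fit(rim,21,158))
E
python3 fitpan.py
```

```text
None outer (array([588.9, 274.1, 101.1]), array([ 0.3,  0.1,  0.3,  0.2, -0.4, -0.2, -0.5])) inner (array([588.3, 277.5, 107. ]), array([-0.1, -0. , -0.1,  0.1,  0.1]))
105 outer (array([588.7, 274.7]), array([-0.1, -0.4,  0.1,  0.1, -1.4,  0. , -0.3])) inner (array([588.4, 277.1]), array([ 0.1,  0.2, -0.2,  0.2,  0.1]))
117 outer (array([588.4, 276.8]), array([-0.9, -1.8, -0. , -0.5, -3.8,  0.7,  0.1])) inner (array([587.7, 279.6]), array([-1.1, -1. ,  0.5, -0.2, -0.2]))
bearing rim (array([585.5, 265.5, 149.7]), array([-0.5, -0.5,  0.5,  0.4])) (array([585.1, 270.2]), array([-1.4, -1.9, -0.6, -1.1]))
```

Run:
```python
from h import *
def ell(fn,x0,y0,x1,y1):
    im=cv2.imread(fn)[y0:y1,x0:x1].astype(int)
    for th in (4,10):
        m=(((im[...,0]-im[...,2])>th)&(im[...,1]>90)).astype(np.uint8)*255
        m=cv2.morphologyEx(m,cv2.MORPH_CLOSE,np.ones((3,3)));m=cv2.morphologyEx(m,cv2.MORPH_OPEN,np.ones((3,3)))
        cs=sorted(cv2.findContours(m,0,1)[0],key=cv2.contourArea)
        if not cs: continue
        c=cv2.convexHull(cs[-1]);e=cv2.fitEllipse(c);print(fn,th,np.array(e[0])+[x0,y0],e[1],cv2.boundingRect(cs[-1]),x0,y0)
ell('pics/top0.png',200,205,245,250);ell('pics/scene0.png',235,195,295,235)
im=cv2.imread('pics/scene0.png')
for y in range(200,232,3): print(y,' '.join('%4d/%3d'%(im[y,x,0]-int(im[y,x,2]),im[y,x,1]) for x in range(238,286,4)))
```

```text
pics/scene0.png 4 [291.82555389 211.86468887] (32.01508712768555, 52.12581253051758) (33, 0, 27, 35) 235 195
pics/scene0.png 10 [291.42321777 211.95953369] (31.9102840423584, 51.20842361450195) (33, 0, 27, 35) 235 195
200   39/213   40/215   41/216   41/212   26/174  231/105  244/109  232/151  156/192  231/170  240/116  238/132
203   41/213   28/211  184/145  195/136  196/145  182/140  245/201  242/132  230/146  227/153  236/126  229/151
206   44/213  152/184   42/212   41/214   42/214   41/215  175/182   20/181  240/113  241/118  240/119  241/115
209   41/213  216/135  235/187  249/221  242/204  245/176  244/178  242/210  208/175  234/103  239/116  240/117
212  239/110   24/181    4/191  245/157  247/232  246/233  246/231  247/227  243/187  186/133   24/182   27/186
215  246/ 56  228/171  242/190  248/231  247/231  247/232  247/234  247/231  247/231   22/209   37/216   36/219
218  230/134  236/121  234/153  242/205  246/233  247/232  247/233  246/222  249/136  188/127   35/216   35/213
221  243/ 83  236/123  228/166  240/142  248/130  248/132  247/133  248/128   20/184   37/220   34/220   34/219
224  253/ 34  227/174  229/162  228/168  240/158  244/152  244/138  244/150   39/215  245/218   16/205  209/197
227  231/148  228/175  227/175  230/157  232/153  243/154  244/155  242/150  247/251  248/130  140/169  206/118
230  229/173  230/167  228/173  228/163  243/251  236/236  246/140  243/154  243/159  237/213  174/117  245/151<stdin>:12: RuntimeWarning: overflow encountered in scalar subtract
```

Run:
```python
from h import *
s=dict(arm.read_state());s['tool_pos']=np.array([583.76,268.6,115.08])
g=cv2.GaussianBlur(cv2.cvtColor(cv2.imread('pics/w7.png'),cv2.COLOR_BGR2GRAY),(3,3),0).astype(np.float32)
def prof(c,r,z,phis,w=3.5):
    rr=np.arange(r-w,r+w,.15);out=[]
    for a in np.radians(phis):
        P=np.array([proj('wrist',(c[0]+q*np.cos(a),c[1]+q*np.sin(a),z),s) for q in rr],np.float32)
        v=cv2.remap(g,P[:,0].reshape(1,-1),P[:,1].reshape(1,-1),cv2.INTER_LINEAR)[0]
        d=np.gradient(cv2.GaussianBlur(v.reshape(1,-1),(7,1),0)[0]);k=np.argmax(abs(d));out.append((rr[k],d[k]))
    return np.array(out)
phis=np.arange(-10,191,10)
for nm,r in(('outer',29.5),('inner',23)):
    for z in (105,112):
        c=np.array([588.4,276.]);
        for it in range(6):
            o=prof(c,r,z,phis)[:,0];e=o-np.median(o);a=np.radians(phis);ok=abs(e)<2
            A=np.c_[np.cos(a),np.sin(a),np.ones_like(a)][ok];q=np.linalg.lstsq(A,o[ok],rcond=None)[0];c+=q[:2]*.8
        print(nm,z,c.round(2),'radius',q[2].round(2),'res',(o-A@q if ok.all() else o[ok]-A@q).round(1))
```

```text
outer 105 [588.44 275.92] radius 30.17 res [ 0.   0.5 -0.9 -0.1  1.7 -1.  -0.6 -0.4 -0.1  0.2  0.3  0.6  0.3  0.3
  0.  -0.1 -0.4 -0.7 -1.   0.8  0.6]
outer 112 [586.97 276.67] radius 30.76 res [-0.5  0.6 -0.9 -0.6  1.2 -0.7 -0.1  0.1  0.5  0.6  0.5  0.8  0.1 -0.2
 -0.7 -1.4 -1.9  1.6  0.4  0.5]
inner 105 [588.05 277.08] radius 22.87 res [-0.9  0.7  0.7  0.7 -0.7 -0.7  0.4  0.5 -0.8 -0.7  2.  -0.7 -0.8  0.5
 -0.8  0.5  0.5  0.7 -1. ]
inner 112 [588.64 276.14] radius 24.62 res [ 1.3  1.3 -1.4 -2.  -1.5  0.1  0.9 -0.1  0.2  1.5  1.4  0.3 -0.1 -0.4
  0.5 -1.5 -0.4]
```

Pan centre is about (588.3, 276.3) with the rim near 105 mm. I'll shift and lower.

Run:
```python
from h import *
plan((587.1,275.1,63.5),7.9)
```

```text
t 11.75 pos [584.  268.5 115.8] yang 7.8 shift [0.0061 0.004  0.0523] turn -0.1
```

>>> drive_tool(
  deltas=[
    [0.0061,0.004,0,0,0,0,0.3],
    [0.0061,0.004,0.01,0,0,0,0.3],
    [0.0061,0.004,0.02,0,0,0,0.3],
    [0.0061,0.004,0.03,0,0,0,0.3],
    [0.0061,0.004,0.036,0,0,0,0.3],
    [0.0061,0.004,0.041,0,0,0,0.3],
    [0.0061,0.004,0.046,0,0,0,0.3],
    [0.0061,0.004,0.05,0,0,0,0.3],
    [0.0061,0.004,0.052,0,0,0,0.3],
    [0.0061,0.004,0.052,0,0,0,0.3],
  ],
)

```text
time_s: 12.75
tool_pos: [587.3, 275.8, 63.3]
eef_rot: [[-0.137, 0.991, -0.0], [0.991, 0.137, -0.0], [-0.0, -0.0, -1.0]]
force: [0.3, -0.1, -0.4]
gripper_width: 39.0
gripper_force: 61.3
```

```bash
cat > circ.py <<'E'
from h import *
def circ(g,s,c,r,z,phis,w=3.0,pos=None):
    c=np.array(c,float);a=np.radians(phis);rr=np.arange(r-w,r+w,.1)
    for it in range(6):
        o=[]
        for t in a:
            P=np.array([proj('wrist',(c[0]+q*np.cos(t),c[1]+q*np.sin(t),z),s) for q in rr],np.float32)
            v=cv2.remap(g,P[:,0].reshape(1,-1),P[:,1].reshape(1,-1),cv2.INTER_LINEAR)[0]
            d=np.gradient(cv2.GaussianBlur(v.reshape(1,-1),(7,1),0)[0]);d=abs(d) if pos is None else d*pos;o.append(rr[np.argmax(d[4:-4])+4])
        o=np.array(o);ok=abs(o-np.median(o))<1.8
        A=np.c_[np.cos(a),np.sin(a),np.ones_like(a)][ok];q=np.linalg.lstsq(A,o[ok],rcond=None)[0];c+=q[:2]*.8
    return c.round(1),q[2].round(2),np.std(o[ok]-A@q).round(2),ok.sum()
E
python3 - <<'E'
from circ import *
s=arm.read_state();w=arm.get_image('wrist');save('w8',w);print(s['tool_pos'],s['force'],s['gripper_width'])
g=cv2.GaussianBlur(cv2.cvtColor(w,cv2.COLOR_RGB2GRAY),(3,3),0).astype(np.float32)
b=s['tool_pos']+[1.3,1.3,43.2]
print('pan outer',[ (z,circ(g,s,(588.3,276.3),29.5,z,np.arange(20,165,8))) for z in (95,97.5,100)])
for r in (18,12): print('seal',r,circ(g,s,b[:2],r,b[2],np.arange(0,360,15)))
E
```

```text
[587.25206448 275.83424404  63.28353852] [ 0.27695302 -0.12448727 -0.43886727] 38.97477008947521
pan outer [(95, (array([588.2, 277.9]), np.float64(28.65), np.float64(0.38), np.int64(18))), (97.5, (array([588. , 279.3]), np.float64(28.13), np.float64(0.38), np.int64(18))), (100, (array([588.2, 279.9]), np.float64(28.38), np.float64(0.52), np.int64(17)))]
seal 18 (array([588.3, 277.2]), np.float64(18.13), np.float64(0.62), np.int64(20))
seal 12 (array([588.3, 277.2]), np.float64(12.64), np.float64(0.09), np.int64(24))
```

The bearing (588.3, 277.2) and pan (588.2, about 278) agree within the 2 mm clearance. Release.

>>> drive_tool(
  deltas=[
    [0,0,0,0,0,0,0.5],
    [0,0,0,0,0,0,0.55],
    [0,0,0,0,0,0,0.6],
    [0,0,0,0,0,0,0.65],
    [0,0,-0.02,0,0,0,0.7],
    [0,0,-0.05,0,0,0,0.7],
    [0,0,-0.06,0,0,0,0.7],
    [0,0,-0.06,0,0,0,0.7],
    [0,0,-0.06,0,0,0,0.7],
  ],
)

```text
time_s: 13.7
tool_pos: [587.1, 275.7, 122.4]
eef_rot: [[-0.137, 0.991, -0.001], [0.991, 0.137, -0.0], [-0.0, -0.001, -1.0]]
force: [-0.3, -0.4, -1.0]
gripper_width: 59.7
gripper_force: 0.0
```

Run:
```python
from circ import *
s=arm.read_state();w=arm.get_image('wrist');save('w9',w);print(s['tool_pos'],s['force'],s['gripper_width'])
sc=arm.get_image('scene');save('s9',sc);tp=arm.get_image('top');save('t9',tp)
g=cv2.GaussianBlur(cv2.cvtColor(w,cv2.COLOR_RGB2GRAY),(3,3),0).astype(np.float32)
for z in (88,92,98): print(z,'outer',circ(g,s,(588.3,276.8),29.5,z+5,np.arange(0,360,12)),'bearing',circ(g,s,(588.3,276.8),12.6,z+14,np.arange(0,360,12)),circ(g,s,(588.3,276.8),18.1,z+14,np.arange(0,360,12)))
```

```text
[587.05374727 275.72146782 122.43486615] [-0.28496817 -0.37985498 -0.97647098] 59.74155142271563
88 outer (array([588.1, 276.7]), np.float64(28.93), np.float64(0.27), np.int64(27)) bearing (array([588.6, 276.2]), np.float64(12.71), np.float64(0.13), np.int64(30)) (array([588.5, 276.2]), np.float64(17.91), np.float64(0.12), np.int64(30))
92 outer (array([588. , 278.3]), np.float64(28.38), np.float64(0.25), np.int64(25)) bearing (array([588.3, 277.9]), np.float64(12.43), np.float64(0.12), np.int64(30)) (array([588.3, 277.8]), np.float64(17.55), np.float64(0.11), np.int64(30))
98 outer (array([588.4, 277.2]), np.float64(30.76), np.float64(0.99), np.int64(23)) bearing (array([588.2, 277.9]), np.float64(12.83), np.float64(1.17), np.int64(18)) (array([588.4, 276.7]), np.float64(19.33), np.float64(1.08), np.int64(21))
```

The bearing sits concentric in the pan (within 0.5 mm), flat, with the pan on its lower stop. Now the poise: I'll find the brass, scale ends and beam line numerically.

Run:
```python
from h import *
for f in('t9','top0'):
    im=cv2.imread(f'pics/{f}.png');hsv=cv2.cvtColor(im,cv2.COLOR_BGR2HSV)
    for n,lo,hi in(('brass',(12,120,90),(28,255,255)),('blue',(105,150,60),(130,255,255)),('red',(0,170,90),(6,255,255))):
        m=cv2.inRange(hsv,lo,hi);m[:190]=0;m[255:]=0;m[:,:200]=0;m[:,380:]=0
        for c in cv2.findContours(m,0,1)[0]:
            if cv2.contourArea(c)>5:
                r=cv2.boundingRect(c);mm=cv2.moments(c);q=(mm['m10']/mm['m00'],mm['m01']/mm['m00'])
                e=c.reshape(-1,2);e1,e2=e[e[:,0].argmin()],e[e[:,0].argmax()]
                print(f,n,r,np.round(q,1),onz('top',q,90).round(1)[:2],'ends',onz('top',e1+[-.5,0],85).round(1)[:2],onz('top',e2+[.5,0],85).round(1)[:2])
plan((600,140,150),97.5)
```

```text
t9 brass (356, 231, 5, 5) [358. 233.] [571.4 -42.9] ends [574.7 -37.5] [569.9 -49.1]
t9 brass (246, 221, 5, 8) [248.1 224.4] [593.1 214.9] ends [600.  221.8] [585.5 209.7]
t9 brass (282, 215, 7, 13) [284.9 222.4] [597.4 128.5] ends [599.6 136.9] [589.9 120.3]
t9 blue (288, 215, 30, 7) [302.6 218.2] [607.5  87. ] ends [601.9 122.7] [611.3  51.8]
t9 red (321, 210, 31, 9) [335.9 213.8] [617.8   8.3] ends [618.5  44.7] [620.6 -28.8]
top0 brass (356, 231, 5, 5) [358. 233.] [571.4 -42.9] ends [574.7 -37.5] [569.9 -49.1]
top0 brass (282, 222, 7, 7) [285.2 224.4] [592.8 127.9] ends [592.4 136.8] [592.3 120.3]
top0 brass (246, 221, 5, 8) [248.1 224.6] [592.6 214.9] ends [600.  221.8] [585.5 209.7]
top0 blue (289, 217, 30, 6) [303.  219.2] [605.  86.] ends [604.3 120.4] [608.8  49.4]
top0 red (321, 212, 31, 8) [335.8 215.8] [612.8   8.6] ends [613.7  44.7] [615.7 -28.8]
t 13.85 pos [586.8 275.6 121.9] yang 7.9 shift [-0.1362 -0.0056 -0.028 ] turn -89.6
```

The beam runs at a yaw of about 5.5°. The poise is near y≈128–132, x≈600, close to its zero. I'll turn the tool so the fingers straddle the knob along the beam.

>>> drive_tool(
  deltas=[
    [-0.02,0.01,0,0,0,-8.5,0.6],
    [-0.04,0.01,0,0,0,-17,0.6],
    [-0.06,0.01,0,0,0,-25.5,0.6],
    [-0.08,0.01,0,0,0,-34,0.6],
    [-0.1,0.005,0,0,0,-42.5,0.6],
    [-0.12,0,0,0,0,-51,0.6],
    [-0.142,-0.006,0,0,0,-59.5,0.6],
    [-0.142,-0.006,0,0,0,-68,0.6],
    [-0.142,-0.006,0,0,0,-76.5,0.6],
    [-0.142,-0.006,0,0,0,-87.6,0.6],
  ],
)

```text
time_s: 14.85
tool_pos: [600.5, 134.1, 122.5]
eef_rot: [[-0.998, -0.058, -0.001], [-0.058, 0.998, -0.0], [0.001, -0.0, -1.0]]
force: [0.0, -0.3, -0.8]
gripper_width: 51.4
gripper_force: 0.0
```

>>> drive_tool(
  deltas=[
    [0,0,0,0,0,-2,0.6],
    [0,0,0,0,0,-2,0.6],
  ],
)

```text
time_s: 15.05
tool_pos: [600.5, 134.3, 122.5]
eef_rot: [[-0.996, -0.087, -0.001], [-0.087, 0.996, -0.0], [0.001, -0.0, -1.0]]
force: [0.3, 0.4, 0.9]
gripper_width: 51.4
gripper_force: 0.0
```

Run:
```python
from h import *
s=arm.read_state();w=arm.get_image('wrist');save('w10',w)
plan((600.5,132,81),95.5)
hsv=cv2.cvtColor(w,cv2.COLOR_RGB2HSV)
for n,lo,hi in(('brass',(12,120,60),(28,255,255)),('blue',(105,150,50),(130,255,255)),('red',(0,170,60),(6,255,255))):
    m=cv2.inRange(hsv,lo,hi)
    for c in cv2.findContours(m,0,1)[0]:
        if cv2.contourArea(c)>60:
            q=cv2.minAreaRect(c);print(n,np.round(q[0],1),np.round(q[1],1),round(q[2]),onz('wrist',q[0],95,s).round(1)[:2],cv2.boundingRect(c))
print('knob pred',proj('wrist',(600.5,134,133),s),'tcp axis at z115',proj('wrist',np.r_[s['tool_pos'][:2],115],s))
```

```text
t 15.1 pos [600.6 134.3 122.7] yang 94.9 shift [ 0.0003 -0.0023  0.0417] turn -0.6
brass [444.5 256.5] [29. 21.] 90 [591.1 212.5] (434, 242, 22, 30)
brass [308.5 260. ] [55.1 24.6] 86 [600.1 130.8] (295, 233, 26, 56)
brass [381.5 218.5] [ 7. 19.] 90 [571.4 170. ] (372, 215, 20, 8)
brass [102.8 194.2] [14.1 14.8] 45 [ 5.692e+02 -5.000e-01] (96, 187, 15, 16)
blue [235.6 267.4] [ 14.5 123.3] 86 [608.8  87.7] (174, 257, 124, 21)
blue [326. 262.] [14.  8.] 90 [600.5 141.1] (322, 255, 9, 15)
blue [216.9 256.2] [ 5.  86.1] 87 [602.8  76.1] (174, 252, 87, 9)
blue [277.4 252.6] [ 4.7 31.1] 87 [597.1 112.4] (262, 250, 32, 6)
blue [571.5  80.5] [83.2 60.9] 85 [468.3 284.9] (538, 41, 66, 80)
red [120.  273.5] [ 14.  105.7] 87 [621.7   8. ] (67, 265, 107, 18)
red [130.5 260.9] [ 5.  69.3] 87 [611.8  17.1] (96, 257, 70, 9)
red [422.8  34.1] [86.9 76.1] 5 [464.4 182. ] (377, 0, 92, 76)
knob pred (np.float64(313.5098558887675), np.float64(289.14601174313924)) tcp axis at z115 (np.float64(314.26009262215774), np.float64(274.7243361423176))
```

The brass block is at wrist (308,260), between the fingers, with the poise at about 12 mm. I'll lower, then nudge outward.

>>> drive_tool(
  deltas=[
    [0,0,0.015,0,0,0,0.6],
    [0,0,0.03,0,0,0,0.6],
    [0,0,0.041,0,0,0,0.6],
    [0,0,0.041,0,0,0,0.6],
    [0,-0.006,0.041,0,0,0,0.6],
    [0,-0.012,0.041,0,0,0,0.6],
    [0,-0.018,0.041,0,0,0,0.6],
    [0,-0.024,0.041,0,0,0,0.6],
    [0,-0.03,0.041,0,0,0,0.6],
    [0,-0.036,0.041,0,0,0,0.6],
  ],
)

```text
time_s: 16.1
tool_pos: [604.1, 97.9, 82.7]
eef_rot: [[-0.996, -0.087, 0.0], [-0.087, 0.996, 0.0], [-0.0, 0.0, -1.0]]
force: [1.3, 0.7, 1.5]
gripper_width: 51.1
gripper_force: 0.5
```

```bash
cat > po.py <<'E'
from h import *
def po(tag):
    s=arm.read_state();w=arm.get_image('wrist');t=arm.get_image('top');save('w'+tag,w);save('t'+tag,t)
    print(tag,'t',round(s['time_s'],2),s['tool_pos'].round(1),s['force'].round(1))
    for nm,im,k in(('wrist',w,60),('top',t,12)):
        hsv=cv2.cvtColor(im,cv2.COLOR_RGB2HSV)
        for n,lo,hi in(('brass',(12,120,50),(28,255,255)),('blue',(105,150,50),(130,255,255)),('red',(0,170,60),(6,255,255))):
            m=cv2.inRange(hsv,lo,hi)
            if nm=='top': m[:195]=0;m[250:]=0;m[:,:255]=0;m[:,375:]=0
            else: m[:150]=0;m[400:]=0
            for c in cv2.findContours(m,0,1)[0]:
                if cv2.contourArea(c)>k:
                    mm=cv2.moments(c);q=(mm['m10']/mm['m00'],mm['m01']/mm['m00']);print(' ',nm,n,np.round(q,1),cv2.boundingRect(c))
E
python3 -c "
from po import *
po('11')"
```

```text
11 t 16.1 [604.1  97.9  82.7] [1.3 0.7 1.5]
  wrist brass [525.1 279.2] (510, 263, 28, 34)
  wrist brass [343.3 279.9] (327, 255, 36, 70)
  wrist brass [459.3 237.2] (448, 232, 23, 11)
  wrist brass [115.4 202.8] (107, 194, 18, 19)
  wrist brass [568.7 190.2] (561, 187, 16, 7)
  wrist blue [279.3 297.8] (213, 287, 120, 24)
  wrist blue [384.8 289.7] (364, 281, 42, 20)
  wrist blue [248.8 284.2] (214, 279, 70, 12)
  wrist blue [307.3 280.4] (284, 276, 49, 10)
  wrist blue [381.9 275.2] (363, 271, 40, 10)
  wrist red [144.4 304.4] (77, 294, 137, 21)
  wrist red [146.5 289.3] (79, 283, 135, 13)
  top brass [358. 233.] (356, 231, 5, 5)
  top brass [292.2 223.6] (289, 221, 7, 6)
  top red [344.8 212.5] (339, 210, 13, 6)
```

The poise moved about 16.5 mm to roughly 28 mm. Next I'll push 30 mm more, back off, and measure tilt from the scene view.

>>> drive_tool(
  deltas=[
    [0,-0.006,0,0,0,0,0.6],
    [0,-0.012,0,0,0,0,0.6],
    [0,-0.018,0,0,0,0,0.6],
    [0,-0.024,0,0,0,0,0.6],
    [0,-0.029,0,0,0,0,0.6],
    [0,-0.031,0,0,0,0,0.6],
    [0,-0.031,0,0,0,0,0.6],
    [0,-0.023,0,0,0,0,0.6],
    [0,-0.023,0,0,0,0,0.6],
    [0,-0.023,0,0,0,0,0.6],
  ],
)

```text
time_s: 17.2
tool_pos: [605.8, 76.1, 82.4]
eef_rot: [[-0.996, -0.088, -0.0], [-0.088, 0.996, -0.0], [0.0, -0.0, -1.0]]
force: [-0.1, 0.2, 0.9]
gripper_width: 51.1
gripper_force: 0.0
```

```bash
cat >> po.py <<'E'
def strip(im):
    "scene: red strip centroid etc"
    hsv=cv2.cvtColor(im,cv2.COLOR_RGB2HSV);m=cv2.inRange(hsv,(0,150,60),(8,255,255))|cv2.inRange(hsv,(172,150,60),(180,255,255))
    m[:240]=0;m[300:]=0;m[:,:320]=0;m[:,400:]=0
    ys,xs=np.nonzero(m);return len(xs),xs.mean().round(2),ys.mean().round(2),xs.min(),xs.max(),ys[xs>=xs.max()-3].mean().round(2), ys[xs<=xs.min()+3].mean().round(2)
E
python3 -c "
from po import *
po('12')
im=arm.get_image('scene');save('s12',im);print(strip(im))
for f in('scene0','s9'):print(f,strip(cv2.cvtColor(cv2.imread('pics/'+f+'.png'),cv2.COLOR_BGR2RGB)))
"
```

```text
12 t 17.2 [605.8  76.1  82.4] [-0.1  0.2  0.9]
  wrist brass [554.7 278.3] (540, 263, 27, 33)
  wrist brass [329.6 283.9] (313, 259, 36, 71)
  wrist brass [494.7 238. ] (484, 234, 22, 9)
  wrist brass [141.1 202. ] (132, 193, 19, 19)
  wrist blue [288.7 301.9] (257, 292, 62, 21)
  wrist blue [396.8 292.4] (349, 281, 97, 25)
  wrist blue [286.6 286.1] (257, 280, 61, 12)
  wrist blue [383.1 278.6] (348, 272, 74, 13)
  wrist blue [431.4 274.5] (420, 271, 23, 8)
  wrist red [171.8 307.3] (110, 297, 132, 21)
  wrist red [184.6 291.2] (111, 285, 145, 13)
  top brass [358. 233.] (356, 231, 5, 5)
  top brass [304.5 222.6] (302, 221, 6, 4)
(143, np.float64(362.47), np.float64(260.39), np.int64(344), np.int64(379), np.float64(263.93), np.float64(256.55))
scene0 (167, np.float64(362.09), np.float64(270.41), np.int64(344), np.int64(380), np.float64(275.17), np.float64(264.25))
s9 (165, np.float64(362.23), np.float64(259.99), np.int64(344), np.int64(380), np.float64(263.1), np.float64(256.17))
```

>>> drive_tool(
  deltas=[
    [0,-0.008,0,0,0,0,0.6],
    [0,-0.013,0,0,0,0,0.6],
    [0,-0.018,0,0,0,0,0.6],
    [0,-0.023,0,0,0,0,0.6],
    [0,-0.023,0,0,0,0,0.6],
    [0,-0.015,0,0,0,0,0.6],
    [0,-0.01,0,0,0,0,0.6],
    [0,-0.01,0,0,0,0,0.6],
    [0,-0.01,0,0,0,0,0.6],
    [0,-0.01,0,0,0,0,0.6],
  ],
)

```text
time_s: 18.35
tool_pos: [606.8, 65.8, 82.4]
eef_rot: [[-0.996, -0.087, -0.0], [-0.087, 0.996, -0.0], [0.0, -0.0, -1.0]]
force: [-0.2, 0.5, 0.5]
gripper_width: 51.3
gripper_force: 0.0
```

```bash
python3 -c "
from po import *
po('13')
im=arm.get_image('scene');save('s13',im);print(strip(im))
"
```

```text
13 t 18.35 [606.8  65.8  82.4] [-0.2  0.5  0.5]
  wrist brass [567.5 277.4] (553, 262, 27, 32)
  wrist brass [317.2 285. ] (302, 261, 34, 73)
  wrist brass [510.2 237.9] (500, 234, 21, 9)
  wrist brass [154.1 201.4] (145, 192, 19, 20)
  wrist blue [293.3 303.1] (281, 294, 25, 19)
  wrist blue [291.3 287.1] (278, 283, 27, 9)
  wrist blue [399.7 293.4] (336, 280, 128, 29)
  wrist blue [395.8 278.7] (335, 270, 126, 18)
  wrist red [179.3 308.5] (127, 298, 110, 21)
  wrist red [265.1 304.3] (254, 296, 24, 19)
  wrist red [178.2 293.1] (128, 287, 99, 13)
  wrist red [251.9 289.5] (228, 284, 49, 11)
(150, np.float64(361.87), np.float64(260.23), np.int64(344), np.int64(379), np.float64(263.93), np.float64(256.55))
```

Still on the stop with the poise at about 68 mm, so balance lies past about 88. Push 20 mm more.

>>> drive_tool(
  deltas=[
    [0,-0.01,0,0,0,0,0.6],
    [0,-0.016,0,0,0,0,0.6],
    [0,-0.022,0,0,0,0,0.6],
    [0,-0.028,0,0,0,0,0.6],
    [0,-0.033,0,0,0,0,0.6],
    [0,-0.033,0,0,0,0,0.6],
    [0,-0.025,0,0,0,0,0.6],
    [0,-0.02,0,0,0,0,0.6],
    [0,-0.02,0,0,0,0,0.6],
    [0,-0.02,0,0,0,0,0.6],
  ],
)

```text
time_s: 19.5
tool_pos: [608.5, 46.2, 82.5]
eef_rot: [[-0.996, -0.088, 0.0], [-0.088, 0.996, -0.0], [-0.0, -0.0, -1.0]]
force: [-0.2, 0.4, 1.0]
gripper_width: 51.3
gripper_force: 0.0
```

```bash
python3 -c "
from po import *
po('14')
im=arm.get_image('scene');save('s14',im);print(strip(im))
"
```

```text
14 t 19.5 [608.5  46.2  82.5] [-0.2  0.4  1. ]
  wrist brass [316.1 286. ] (301, 263, 34, 72)
  wrist brass [590.4 276.5] (576, 262, 26, 31)
  wrist brass [537.6 238. ] (528, 234, 20, 9)
  wrist brass [179.4 200.6] (170, 191, 20, 20)
  wrist blue [413.9 294.1] (335, 279, 160, 31)
  wrist blue [408.7 279.5] (334, 270, 158, 20)
  wrist red [195.8 308.6] (162, 299, 75, 21)
  wrist red [279.3 305.2] (255, 296, 50, 20)
  wrist red [174.6 294. ] (164, 290, 23, 9)
  wrist red [206.4 292.8] (188, 288, 37, 10)
  wrist red [264.4 290. ] (225, 284, 79, 12)
(138, np.float64(361.96), np.float64(261.07), np.int64(346), np.int64(379), np.float64(265.14), np.float64(257.12))
```

>>> drive_tool(
  deltas=[
    [0,-0.01,0,0,0,0,0.6],
    [0,-0.016,0,0,0,0,0.6],
    [0,-0.021,0,0,0,0,0.6],
    [0,-0.025,0,0,0,0,0.6],
    [0,-0.025,0,0,0,0,0.6],
    [0,-0.018,0,0,0,0,0.6],
    [0,-0.01,0,0,0,0,0.6],
    [0,-0.01,0,0,0,0,0.6],
    [0,-0.01,0,0,0,0,0.6],
    [0,-0.01,0,0,0,0,0.6],
  ],
)

```text
time_s: 20.65
tool_pos: [609.4, 35.9, 82.4]
eef_rot: [[-0.996, -0.087, 0.0], [-0.087, 0.996, -0.0], [-0.0, -0.0, -1.0]]
force: [0.2, 0.0, 0.6]
gripper_width: 51.0
gripper_force: 0.0
```

>>> drive_tool(
  deltas=[
    [0,-0.002,0,0,0,0,0.6],
    [0,-0.002,0,0,0,0,0.6],
    [0,-0.002,0,0,0,0,0.6],
  ],
)

```text
time_s: 20.95
tool_pos: [609.6, 33.5, 82.4]
eef_rot: [[-0.996, -0.087, 0.0], [-0.087, 0.996, -0.0], [-0.0, -0.0, -1.0]]
force: [0.5, -0.1, 0.0]
gripper_width: 51.0
gripper_force: 0.0
```

```bash
python3 -c "
from po import *
po('15')
im=arm.get_image('scene');save('s15',im);print(strip(im))
"
```

```text
15 t 20.95 [609.6  33.5  82.4] [ 0.5 -0.1  0. ]
  wrist brass [605.5 277.5] (591, 263, 26, 31)
  wrist brass [316.4 276.8] (303, 257, 29, 66)
  wrist brass [554.2 237.8] (545, 233, 19, 10)
  wrist brass [196.8 200.4] (187, 191, 20, 20)
  wrist blue [424.9 289. ] (342, 276, 170, 27)
  wrist blue [412.3 275.3] (340, 268, 152, 15)
  wrist blue [498.7 270.2] (489, 267, 20, 7)
  wrist red [248.7 296.1] (192, 288, 112, 18)
  wrist red [336.1 293.8] (332, 286, 9, 17)
  wrist red [203.8 282.4] (194, 279, 22, 8)
  wrist red [258.9 281.4] (216, 277, 87, 9)
  top brass [324.9 220.7] (323, 219, 6, 5)
  top blue [284.2 221.1] (280, 220, 10, 3)
(117, np.float64(364.85), np.float64(267.94), np.int64(352), np.int64(379), np.float64(272.14), np.float64(263.58))
```

```bash
python3 -c "
from po import *
for P in((615.7,-28.8),(609.5,47)):
    print([proj('scene',(*P,z)).round(2).tolist() for z in(60,85,109)])
L=lambda f:strip(cv2.cvtColor(cv2.imread('pics/'+f+'.png'),cv2.COLOR_BGR2RGB))
# red strip rows in fixed columns
def rows(f):
    im=cv2.cvtColor(cv2.imread('pics/'+f+'.png'),cv2.COLOR_BGR2RGB);h=cv2.cvtColor(im,cv2.COLOR_RGB2HSV);m=cv2.inRange(h,(0,150,60),(8,255,255))|cv2.inRange(h,(172,150,60),(180,255,255));m[:240]=0;m[300:]=0
    ys,xs=np.nonzero(m[:,366:380]);return (ys.mean().round(2),len(ys))
for f in('scene0','s7','s9','s12','s13','s14','s15'):print(f,L(f)[5],rows(f))
"
```

```text
[[376.39, 287.33], [377.53, 276.0], [378.65, 264.82]]
[[343.9, 271.71], [344.54, 260.69], [345.17, 249.82]]
scene0 275.17 (np.float64(274.95), 64)
s7 276.18 (np.float64(274.94), 62)
s9 263.1 (np.float64(262.89), 66)
s12 263.93 (np.float64(263.22), 60)
s13 263.93 (np.float64(263.37), 59)
s14 265.14 (np.float64(264.02), 55)
s15 272.14 (np.float64(270.93), 55)
```

Tilt is about +0.033 rad, so roughly 5.5 mm more is needed and the poise is clearly heading to about 105, in the red. Small nudges now.

>>> drive_tool(
  deltas=[
    [0,-0.008,0,0,0,0,0.6],
    [0,-0.013,0,0,0,0,0.6],
    [0,-0.016,0,0,0,0,0.6],
    [0,-0.018,0,0,0,0,0.6],
    [0,-0.019,0,0,0,0,0.6],
    [0,-0.019,0,0,0,0,0.6],
    [0,-0.012,0,0,0,0,0.6],
    [0,-0.006,0,0,0,0,0.6],
    [0,-0.006,0,0,0,0,0.6],
    [0,-0.006,0,0,0,0,0.6],
  ],
)

```text
time_s: 22.1
tool_pos: [610.1, 28.2, 82.5]
eef_rot: [[-0.996, -0.088, 0.0], [-0.088, 0.996, -0.0], [-0.0, -0.0, -1.0]]
force: [-0.1, -0.7, 1.1]
gripper_width: 50.8
gripper_force: 0.0
```

>>> drive_tool(
  deltas=[
    [0,0,0,0,0,0,0.6],
    [0,0,0,0,0,0,0.6],
    [0,0,0,0,0,0,0.6],
    [0,0,0,0,0,0,0.6],
  ],
)

```text
time_s: 22.5
tool_pos: [610.1, 27.7, 82.5]
eef_rot: [[-0.996, -0.087, 0.0], [-0.087, 0.996, 0.0], [-0.0, 0.0, -1.0]]
force: [-0.4, 0.0, -0.3]
gripper_width: 51.4
gripper_force: 0.0
```

```bash
cat >> po.py <<'E'
def tilt(im):
    h=cv2.cvtColor(im,cv2.COLOR_RGB2HSV);m=cv2.inRange(h,(0,150,60),(8,255,255))|cv2.inRange(h,(172,150,60),(180,255,255));m[:240]=0;m[300:]=0
    ys,xs=np.nonzero(m[:,366:380]);r=ys.mean();return r.round(2),len(ys),'tilt',((273.8-r)/88).round(3)
E
python3 -c "
from po import *
po('16')
im=arm.get_image('scene');save('s16',im);print(strip(im),tilt(im))
"
```

```text
16 t 22.5 [610.1  27.7  82.5] [-0.4  0.  -0.3]
  wrist brass [611.6 277.3] (598, 263, 25, 30)
  wrist brass [324.7 276.4] (312, 256, 29, 68)
  wrist brass [561.5 237.8] (552, 234, 19, 9)
  wrist brass [204.9 200.2] (196, 190, 19, 21)
  wrist blue [435.5 288.2] (353, 276, 167, 26)
  wrist blue [432.7 274.1] (351, 267, 166, 15)
  wrist red [260.3 295.3] (204, 287, 108, 18)
  wrist red [347.  292.6] (341, 286, 11, 16)
  wrist red [216.3 281.3] (205, 278, 22, 8)
  wrist red [254.8 280.7] (227, 277, 58, 8)
  wrist red [297.6 279.6] (284, 276, 27, 8)
  top brass [325.8 220.6] (324, 218, 5, 6)
  top blue [285.7 220.8] (280, 219, 13, 4)
(121, np.float64(365.2), np.float64(269.05), np.int64(352), np.int64(379), np.float64(273.14), np.float64(264.75)) (np.float64(271.78), 60, 'tilt', np.float64(0.023))
```

>>> drive_tool(
  deltas=[
    [0,-0.008,0,0,0,0,0.6],
    [0,-0.012,0,0,0,0,0.6],
    [0,-0.0145,0,0,0,0,0.6],
    [0,-0.016,0,0,0,0,0.6],
    [0,-0.017,0,0,0,0,0.6],
    [0,-0.017,0,0,0,0,0.6],
    [0,-0.01,0,0,0,0,0.6],
    [0,-0.002,0,0,0,0,0.6],
    [0,-0.002,0,0,0,0,0.6],
    [0,-0.002,0,0,0,0,0.6],
  ],
)

```text
time_s: 23.65
tool_pos: [610.3, 26.2, 82.4]
eef_rot: [[-0.996, -0.088, -0.0], [-0.088, 0.996, -0.0], [0.0, -0.0, -1.0]]
force: [0.5, -0.4, 0.3]
gripper_width: 51.2
gripper_force: 0.0
```

>>> drive_tool(
  deltas=[
    [0,0,0,0,0,0,0.6],
    [0,0,0,0,0,0,0.6],
    [0,0,0,0,0,0,0.6],
    [0,0,0,0,0,0,0.6],
  ],
)

```text
time_s: 24.05
tool_pos: [610.3, 25.7, 82.4]
eef_rot: [[-0.996, -0.087, -0.0], [-0.087, 0.996, -0.0], [0.0, -0.0, -1.0]]
force: [-0.5, -0.3, 0.0]
gripper_width: 51.1
gripper_force: 0.0
```

```bash
python3 -c "
from po import *
po('17')
im=arm.get_image('scene');save('s17',im);print(strip(im),tilt(im))
" | grep -v 'wrist blue'
```

```text
17 t 24.05 [610.3  25.7  82.4] [-0.5 -0.3  0. ]
  wrist brass [614.  277.5] (600, 263, 25, 31)
  wrist brass [321.9 274.4] (308, 254, 29, 55)
  wrist brass [564.  237.8] (555, 233, 19, 10)
  wrist brass [207.8 200.1] (198, 190, 20, 21)
  wrist red [260.2 292.2] (209, 284, 99, 18)
  wrist red [344.7 291. ] (337, 283, 17, 17)
  wrist red [220.9 278.2] (211, 275, 21, 7)
  wrist red [269.7 277.8] (233, 274, 75, 8)
  wrist red [344.6 276.2] (336, 273, 18, 7)
  top brass [327.2 220.4] (325, 218, 6, 6)
  top blue [285.1 221.1] (280, 219, 14, 6)
(117, np.float64(365.26), np.float64(270.87), np.int64(344), np.int64(379), np.float64(275.0), np.float64(263.8)) (np.float64(273.71), 58, 'tilt', np.float64(0.001))
```

By the stop reference it is near level (tilt about 0 to +0.006). I'll cross-check the pointer against the plate's tick lines numerically (difference between frames).

```bash
python3 -c "
from h import *
from scipy.signal import find_peaks
G={f:cv2.cvtColor(cv2.imread('pics/'+f+'.png'),cv2.COLOR_BGR2GRAY).astype(float) for f in('scene0','s9','s15','s17')}
print('plate proj',[proj('scene',(599+.1*233+dx,177-232,z)).round(1).tolist() for z in(50,78,116) for dx in(-10,10)])
d=np.abs(G['s9']-G['s17'])[240:310,378:415];ys,xs=np.nonzero(d>40);print('changed rows',np.unique(ys+240,return_counts=True),'cols',xs.min()+378,xs.max()+378)
for c in range(388,408,3):
    for f in('s9','s17'):
        p=G[f][255:312,c:c+3].mean(1);k=find_peaks(-p,prominence=12)[0];print(c,f,'dark',[(int(i+255),int(p[i])) for i in k])
"
```

```text
plate proj [[385.9, 298.8], [392.8, 294.4], [387.3, 286.1], [394.4, 281.8], [389.4, 268.2], [396.5, 264.0]]
changed rows (array([260, 261, 262, 263, 264, 265, 266, 267, 268, 269, 272, 273, 274,
       289, 290, 291, 292, 293, 294, 295, 296, 297, 298, 299, 300, 301,
       302, 303, 304, 305, 306, 307, 308, 309]), array([ 5, 11, 11, 13, 14, 10,  9, 12,  8,  2,  2,  3,  3,  2,  4,  6,  8,
       10, 12, 17, 17, 16, 14, 14, 17, 21, 19, 23, 21, 18, 16, 15, 12, 15])) cols 378 407
388 s9 dark [(265, 120), (271, 122), (301, 195), (304, 229)]
388 s17 dark [(267, 111), (282, 134), (299, 135)]
391 s9 dark [(264, 166), (270, 134), (278, 108), (283, 146), (287, 144), (291, 133), (299, 145), (308, 171)]
391 s17 dark [(266, 135), (278, 107), (283, 133), (287, 144), (291, 135), (297, 136)]
394 s9 dark [(263, 199), (271, 125), (275, 124), (280, 105), (284, 126), (288, 109), (292, 124), (298, 155)]
394 s17 dark [(267, 135), (271, 132), (275, 124), (280, 105), (284, 128), (288, 111), (292, 125)]
397 s9 dark [(268, 112), (272, 113), (276, 126), (281, 89), (285, 140), (289, 144), (307, 157)]
397 s17 dark [(263, 137), (268, 113), (272, 113), (276, 128), (281, 89), (289, 146)]
400 s9 dark [(282, 131), (309, 169)]
400 s17 dark [(282, 131)]
403 s9 dark [(263, 223), (276, 89), (286, 151)]
403 s17 dark [(276, 89), (286, 152)]
406 s9 dark [(276, 49), (286, 155), (309, 137)]
406 s17 dark [(276, 49)]
```

```bash
python3 -c "
from h import *
G={f:cv2.cvtColor(cv2.imread('pics/'+f+'.png'),cv2.COLOR_BGR2GRAY).astype(float) for f in('scene0','s7','s9','s12','s13','s14','s15','s16','s17')}
for f,g in G.items():
    out=[]
    for c in range(380,391,2):
        r0=263+.46*(c-380);p=g[int(r0)-8:int(r0)+22,c];out.append(' '.join('%d'%(v/10) for v in p))
    if f in('s9','s17'):print(f);print('\n'.join(out))
"
```

```text
s9
13 15 15 15 15 14 14 17 24 25 21 16 16 16 15 15 16 16 16 16 15 15 15 15 15 15 16 15 14 15
15 15 14 14 15 15 16 22 24 22 18 19 17 14 15 15 15 16 16 16 16 15 15 16 16 15 15 15 15 15
12 13 14 14 14 14 15 15 15 16 21 21 16 14 13 15 16 15 14 14 15 15 15 15 16 16 16 16 16 16
15 14 14 14 15 15 15 15 15 19 21 19 15 16 16 15 15 14 15 16 15 15 15 16 16 16 16 16 16 16
18 21 20 16 13 12 12 11 11 19 19 15 13 13 13 13 13 14 15 15 15 15 15 16 16 16 16 16 15 15
22 22 22 21 18 14 12 13 18 18 14 12 11 12 14 14 14 14 14 14 15 16 16 16 16 15 15 15 15 15
s17
13 15 15 15 15 14 16 16 16 16 16 16 16 16 16 16 16 13 9 11 14 16 16 16 16 16 16 15 15 15
15 15 15 14 15 15 15 15 15 15 16 16 16 16 16 16 16 16 15 15 15 15 14 13 13 14 15 15 15 15
12 13 14 15 15 15 15 15 15 15 16 16 16 15 14 15 16 15 15 15 15 15 14 13 13 15 16 16 16 16
15 15 14 14 15 15 15 15 15 16 15 15 15 16 17 15 15 14 15 15 16 15 14 13 13 15 16 16 16 16
19 22 21 16 13 12 12 11 10 9 9 10 12 13 13 13 13 14 15 15 15 15 14 13 13 15 16 16 16 15
23 22 22 21 18 14 12 12 13 13 13 11 10 12 14 14 14 14 14 14 15 15 13 13 13 14 15 15 15 15
```

Both measures put the tilt within about ±0.008 of level. I'll go back over the pan (the pose and lighting of the stop reference image) and compare cleanly before lifting the bearing.

>>> drive_tool(
  deltas=[
    [0,0,-0.02,0,0,0,0.6],
    [0,0,-0.04,0,0,0,0.6],
    [0,0.04,-0.05,0,0,8.5,0.6],
    [0.0,0.08,-0.05,0,0,17,0.6],
    [0.0,0.12,-0.05,0,0,25.5,0.6],
    [0.0,0.16,-0.05,0,0,34,0.6],
    [0.0,0.2,-0.05,0,0,42.5,0.6],
    [0.0,0.22,-0.05,0,0,51,0.65],
    [0.0,0.24,-0.05,0,0,59.5,0.7],
    [0.001,0.25,-0.04,0,0,68,0.7],
  ],
)

```text
time_s: 25.2
tool_pos: [587.8, 276.6, 123.5]
eef_rot: [[-0.449, 0.893, 0.002], [0.893, 0.449, 0.001], [0.0, 0.002, -1.0]]
force: [0.7, -0.5, -0.6]
gripper_width: 59.6
gripper_force: 0.0
```

```bash
python3 -c "
from h import *
plan((587.1,275.7,122.4),7.9)"
```

```text
t 25.2 pos [587.8 276.6 123.5] yang 26.7 shift [-0.0005 -0.0011  0.0011] turn 18.8
```

>>> drive_tool(
  deltas=[
    [0,-0.0005,0.001,0,0,8.5,0.7],
    [0,-0.0005,0.001,0,0,18.8,0.7],
    [0,-0.0005,0.001,0,0,18.8,0.7],
    [0,-0.0005,0.001,0,0,18.8,0.7],
    [0,-0.0005,0.001,0,0,18.8,0.7],
  ],
)

```text
time_s: 25.7
tool_pos: [587.2, 274.4, 121.5]
eef_rot: [[-0.146, 0.989, 0.0], [0.989, 0.146, 0.0], [0.0, 0.0, -1.0]]
force: [-0.2, 0.1, 0.1]
gripper_width: 59.7
gripper_force: 0.0
```

Run:
```python
from circ import *
from po import *
s=arm.read_state();sc=arm.get_image('scene');save('s18',sc);w=arm.get_image('wrist');save('w18',w)
plan((587.1,275.7,122.4),7.9)
print('strip',strip(sc),tilt(sc))
def ptr(im):
    g=cv2.cvtColor(im,cv2.COLOR_RGB2GRAY).astype(float);o=[]
    for c in range(380,390):
        p=g[258:288,c]-np.median(g[258:288,c]);w_=np.clip(p-20,0,None);k=np.argmax(np.convolve(w_,np.ones(3),'same'));sl=slice(max(k-2,0),k+3);o.append(round(258+float((np.arange(30)[sl]*w_[sl]).sum()/max(w_[sl].sum(),1e-6)),1))
    return o
for f in('s7','s9'):print(f,ptr(cv2.cvtColor(cv2.imread(f'pics/{f}.png'),cv2.COLOR_BGR2RGB)))
print('now',ptr(sc))
g=cv2.GaussianBlur(cv2.cvtColor(w,cv2.COLOR_RGB2GRAY),(3,3),0).astype(np.float32)
for z in (98,100): print(z,'bearing',circ(g,s,(588.3,276.3),12.6,z+14,np.arange(0,360,12)),circ(g,s,(588.3,276.3),18.1,z+14,np.arange(0,360,12)))
```

```text
t 25.8 pos [587.2 274.4 121.6] yang 8.3 shift [ 0.0013  0.     -0.0008] turn 0.4
strip (129, np.float64(365.73), np.float64(270.75), np.int64(344), np.int64(380), np.float64(274.17), np.float64(263.8)) (np.float64(273.35), 66, 'tilt', np.float64(0.005))
s7 [276.6, 276.2, 276.0, 279.5, 280.1, 280.5, 281.0, 281.5, 282.0, 259.3]
s9 [263.9, 263.4, 263.1, 265.8, 266.5, 266.6, 267.1, 267.5, 259.2, 259.3]
now [275.4, 274.8, 274.8, 278.1, 278.5, 278.9, 279.5, 279.9, 259.2, 259.3]
98 bearing (array([588.6, 276.4]), np.float64(12.84), np.float64(0.1), np.int64(30)) (array([588.6, 276.4]), np.float64(18.07), np.float64(0.11), np.int64(30))
100 bearing (array([588.5, 277.2]), np.float64(12.7), np.float64(0.1), np.int64(30)) (array([588.4, 277.2]), np.float64(17.87), np.float64(0.1), np.int64(30))
```

The clean comparison gives a remaining tilt of about 0.005 rad or less by strip and pointer, with the pan up 12.0 mm from the stop: level. The poise is at about 104 mm, on red. Now I'll lift the bearing out.

>>> drive_tool(
  deltas=[
    [0.0012,0,0.015,0,0,0,0.7],
    [0.0012,0,0.03,0,0,0,0.7],
    [0.0012,0,0.042,0,0,0,0.7],
    [0.0012,0,0.049,0,0,0,0.7],
    [0.0012,0,0.05,0,0,0,0.7],
    [0.0012,0,0.05,0,0,0,0.65],
    [0.0012,0,0.05,0,0,0,0.6],
    [0.0012,0,0.05,0,0,0,0.6],
  ],
)

```text
time_s: 26.6
tool_pos: [587.2, 275.8, 72.1]
eef_rot: [[-0.142, 0.99, 0.001], [0.99, 0.142, 0.0], [0.0, 0.001, -1.0]]
force: [-0.9, 0.8, 0.8]
gripper_width: 51.1
gripper_force: 0.0
```

Run:
```python
from circ import *
s=arm.read_state();w=arm.get_image('wrist');save('w19',w)
plan((587.3,275.6,71.5),8.3);print(s['force'],s['gripper_width'])
g=cv2.GaussianBlur(cv2.cvtColor(w,cv2.COLOR_RGB2GRAY),(3,3),0).astype(np.float32)
for z in (98,100): print(z,'bearing',circ(g,s,(588.3,276.3),12.6,z+14,np.arange(0,360,12)),circ(g,s,(588.3,276.3),18.1,z+14,np.arange(0,360,12)))
```

```text
t 26.65 pos [587.2 275.8  72. ] yang 8.2 shift [-0.0003  0.      0.0005] turn -0.1
[-0.87836754  0.78088262  0.76621357] 51.074488337188996
98 bearing (array([588.5, 276.5]), np.float64(12.81), np.float64(0.08), np.int64(30)) (array([588.5, 276.5]), np.float64(18.05), np.float64(0.08), np.int64(30))
100 bearing (array([588.4, 277.7]), np.float64(12.62), np.float64(0.09), np.int64(30)) (array([588.3, 277.7]), np.float64(17.77), np.float64(0.06), np.int64(30))
```

>>> drive_tool(
  deltas=[
    [0,0,0,0,0,0,0.52],
    [0,0,0,0,0,0,0.48],
    [0,0,0,0,0,0,0.4],
    [0,0,0,0,0,0,0.3],
    [0,0,0,0,0,0,0.3],
    [0,0,-0.004,0,0,0,0.3],
    [0,0,-0.012,0,0,0,0.3],
    [0,0,-0.025,0,0,0,0.3],
    [0,0,-0.045,0,0,0,0.3],
    [0,0,-0.055,0,0,0,0.3],
  ],
)

```text
time_s: 27.65
tool_pos: [587.5, 276.0, 129.3]
eef_rot: [[-0.142, 0.99, 0.002], [0.99, 0.142, 0.001], [0.001, 0.002, -1.0]]
force: [0.3, -0.6, -0.5]
gripper_width: 38.6
gripper_force: 60.4
```

Run:
```python
from circ import *
s=arm.read_state();w=arm.get_image('wrist');save('w20',w);b=s['tool_pos']+[1.2,1,42.5]
plan((432,205,60),8.2);print(s['force'],s['gripper_width'],s['gripper_force'])
g=cv2.GaussianBlur(cv2.cvtColor(w,cv2.COLOR_RGB2GRAY),(3,3),0).astype(np.float32)
q=circ(g,s,b[:2],12.6,b[2],np.arange(0,360,12));print(q,q[0]-s['tool_pos'][:2])
# red block from wrist views taken earlier: w1 at start
```

```text
t 27.7 pos [587.9 276.1 130.4] yang 8.2 shift [-0.0483 -0.1647  0.0697] turn -0.0
[ 0.28201689 -0.56978294 -0.54816373] 38.565987973779684 60.402352809906006
(array([588.3, 278.4]), np.float64(12.51), np.float64(0.07), np.int64(30)) [0.75164728 2.41855851]
```

Held. Next stop is the red nest, stopping short first for a look.

>>> drive_tool(
  deltas=[
    [0,-0.03,0,0,0,0,0.3],
    [-0.015,-0.06,0,0,0,0,0.3],
    [-0.03,-0.1,0,0,0,0,0.3],
    [-0.05,-0.14,0.01,0,0,0,0.3],
    [-0.0648,-0.1678,0.03,0,0,0,0.3],
    [-0.0648,-0.1678,0.06,0,0,0,0.3],
    [-0.0648,-0.1678,0.085,0,0,0,0.3],
    [-0.0648,-0.1678,0.095,0,0,0,0.3],
    [-0.0648,-0.1678,0.095,0,0,0,0.3],
    [-0.0648,-0.1678,0.095,0,0,0,0.3],
  ],
)

```text
time_s: 28.7
tool_pos: [430.6, 187.9, 32.5]
eef_rot: [[-0.142, 0.99, 0.001], [0.99, 0.142, 0.0], [0.0, 0.001, -1.0]]
force: [-0.1, 0.3, 0.1]
gripper_width: 38.6
gripper_force: 60.7
```

```bash
cat > look.py <<'E'
import sys
from circ import *
s=arm.read_state();w=arm.get_image('wrist');save(sys.argv[1],w)
print(s['time_s'],s['tool_pos'].round(1),s['force'].round(1),s['gripper_width'])
g=cv2.GaussianBlur(cv2.cvtColor(w,cv2.COLOR_RGB2GRAY),(3,3),0).astype(np.float32)
b=s['tool_pos']+[1,1.7,42.5]
for r in(12.6,18):
    q=circ(g,s,b[:2],r,b[2],np.arange(0,360,12));print('bearing',q,q[0]-s['tool_pos'][:2])
hsv=cv2.cvtColor(w,cv2.COLOR_RGB2HSV);m=cv2.inRange(hsv,(0,150,50),(7,255,255))|cv2.inRange(hsv,(173,150,50),(180,255,255))
R=(w[...,0]).astype(np.float32)
for z in(14,9):
    for rng in((20,165),(35,150)):print('well',z,circ(R,s,(431.7,205.3),22,z,np.arange(*rng,6)))
c=max(cv2.findContours(m,0,1)[0],key=cv2.contourArea);print('red',cv2.boundingRect(c))
# block outline: sides via undistorted points on z=14
P=np.array([onz('wrist',p[0],14,s)[:2] for p in c[::2]]);print('outline min/max',P.min(0).round(1),P.max(0).round(1),cv2.minAreaRect(P.astype(np.float32)))
E
python3 look.py w21
```

```text
28.7 [430.6 187.9  32.5] [-0.1  0.3  0.1] 38.59440392427957
bearing (array([431.5, 190.4]), np.float64(12.51), np.float64(0.08), np.int64(30)) [0.85811993 2.46214784]
bearing (array([431.6, 190.4]), np.float64(17.92), np.float64(0.57), np.int64(27)) [0.95811993 2.46214784]
well 14 (array([432.3, 207.2]), np.float64(21.92), np.float64(0.49), np.int64(25))
well 14 (array([432.1, 207.4]), np.float64(22.15), np.float64(0.5), np.int64(20))
well 9 (array([432.5, 205.5]), np.float64(22.8), np.float64(0.52), np.int64(25))
well 9 (array([432.7, 207. ]), np.float64(21.38), np.float64(0.45), np.int64(20))
red (254, 165, 140, 132)
outline min/max [397.7 174.5] [466.8 243.7] ((432.2193603515625, 208.6742401123047), (69.20733642578125, 68.16184997558594), 89.07745361328125)
```

>>> drive_tool(
  deltas=[
    [0.008,0.0015,0.01,0,0,0,0.3],
    [0.0162,0.0029,0.02,0,0,0,0.3],
    [0.0162,0.0029,0.03,0,0,0,0.3],
    [0.0162,0.0029,0.038,0,0,0,0.3],
    [0.0162,0.0029,0.041,0,0,0,0.3],
    [0.0162,0.0029,0.041,0,0,0,0.3],
    [0.0162,0.0029,0.041,0,0,0,0.3],
  ],
)

```text
time_s: 29.45
tool_pos: [430.9, 204.1, -9.3]
eef_rot: [[-0.142, 0.99, 0.0], [0.99, 0.142, 0.0], [0.0, 0.0, -1.0]]
force: [-0.2, -0.8, -1.7]
gripper_width: 38.5
gripper_force: 60.7
```

```bash
python3 look.py w22
```

```text
29.45 [430.9 204.1  -9.3] [-0.2 -0.8 -1.7] 38.518957917776255
bearing (array([431.7, 206.5]), np.float64(12.52), np.float64(0.08), np.int64(30)) [0.84860515 2.4080482 ]
bearing (array([431.8, 206.6]), np.float64(17.91), np.float64(0.57), np.int64(27)) [0.94860515 2.5080482 ]
well 14 (array([432.2, 203.1]), np.float64(21.25), np.float64(0.07), np.int64(25))
well 14 (array([432.2, 203. ]), np.float64(21.37), np.float64(0.07), np.int64(20))
well 9 (array([432.8, 204.7]), np.float64(23.34), np.float64(0.4), np.int64(17))
well 9 (array([432.7, 205.4]), np.float64(22.46), np.float64(0.44), np.int64(19))
red (242, 210, 163, 98)
outline min/max [398.1 197.9] [466.5 245.4] ((432.291748046875, 221.18881225585938), (47.623348236083984, 67.8190689086914), 89.03784942626953)
```

Run:
```python
from circ import *
s0=arm.read_state()
def ld(f):return cv2.GaussianBlur(cv2.cvtColor(cv2.imread(f'pics/{f}.png'),cv2.COLOR_BGR2GRAY),(3,3),0).astype(np.float32)
s=dict(s0);R=np.array([[-.138,.99,0],[.99,.138,0],[0,0,-1.]]);s['eef_rot']=R;s['tool_pos']=np.array([447.2,98.7,152.75])
g=ld('w1')
for r in(12.6,18):print('w1 table z14',circ(g,s,(462.5,77.2),r,14,np.arange(0,360,12)))
s=s0;g=ld('w22')
for dz in(38,39.5,41,42.5,44):print('now dz',dz,[circ(g,s,s['tool_pos'][:2]+[1,2],r,s['tool_pos'][2]+dz,np.arange(0,360,12)) for r in(12.6,18)])
im=cv2.imread('pics/w1.png');hsv=cv2.cvtColor(im,cv2.COLOR_BGR2HSV);m=cv2.inRange(hsv,(0,150,60),(7,255,255))|cv2.inRange(hsv,(173,150,60),(180,255,255))
```

```text
w1 table z14 (array([462.6,  77.1]), np.float64(12.82), np.float64(0.2), np.int64(30))
w1 table z14 (array([462.5,  77.2]), np.float64(17.95), np.float64(0.15), np.int64(30))
now dz 38 [(array([432.2, 203.9]), np.float64(12.95), np.float64(0.1), np.int64(30)), (array([432.1, 204. ]), np.float64(18.56), np.float64(0.66), np.int64(29))]
now dz 39.5 [(array([432.1, 204.8]), np.float64(12.82), np.float64(0.08), np.int64(30)), (array([432.1, 204.9]), np.float64(18.31), np.float64(0.58), np.int64(27))]
now dz 41 [(array([431.9, 205.7]), np.float64(12.65), np.float64(0.09), np.int64(30)), (array([432. , 205.8]), np.float64(18.11), np.float64(0.58), np.int64(27))]
now dz 42.5 [(array([431.8, 206.6]), np.float64(12.52), np.float64(0.08), np.int64(30)), (array([431.9, 206.7]), np.float64(17.9), np.float64(0.57), np.int64(27))]
now dz 44 [(array([431.7, 207.4]), np.float64(12.38), np.float64(0.08), np.int64(30)), (array([431.7, 207.5]), np.float64(17.7), np.float64(0.57), np.int64(27))]
```

The block's centre (outline corrected for its visible side face) is (432.25, 207.2); the bearing is at about (431.9, 206.1). I'll correct by about 1 mm and lower slowly, watching the force.

>>> drive_tool(
  deltas=[
    [0.001,0.0005,0,0,0,0,0.3],
    [0.001,0.0005,0.002,0,0,0,0.3],
    [0.001,0.0005,0.004,0,0,0,0.3],
    [0.001,0.0005,0.005,0,0,0,0.3],
    [0.001,0.0005,0.006,0,0,0,0.3],
    [0.001,0.0005,0.0065,0,0,0,0.3],
    [0.001,0.0005,0.0065,0,0,0,0.3],
  ],
)

```text
time_s: 30.2
tool_pos: [431.0, 205.2, -16.1]
eef_rot: [[-0.142, 0.99, -0.0], [0.99, 0.142, -0.0], [-0.0, -0.0, -1.0]]
force: [0.2, -0.2, -1.2]
gripper_width: 38.5
gripper_force: 60.7
```

No contact force with the underside about 12 mm up, so it is entering the well. Continue slowly.

>>> drive_tool(
  deltas=[
    [0,0,0.0005,0,0,0,0.3],
    [0,0,0.001,0,0,0,0.3],
    [0,0,0.0015,0,0,0,0.3],
    [0,0,0.0015,0,0,0,0.3],
  ],
)

```text
time_s: 30.6
tool_pos: [431.0, 205.2, -17.6]
eef_rot: [[-0.142, 0.99, 0.0], [0.99, 0.142, 0.0], [0.0, 0.0, -1.0]]
force: [0.7, 0.8, -1.1]
gripper_width: 39.0
gripper_force: 60.7
```

>>> drive_tool(
  deltas=[
    [0,0,0.0004,0,0,0,0.3],
    [0,0,0.0008,0,0,0,0.3],
    [0,0,0.001,0,0,0,0.3],
    [0,0,0.001,0,0,0,0.3],
  ],
)

```text
time_s: 31.0
tool_pos: [431.1, 205.2, -18.1]
eef_rot: [[-0.142, 0.99, 0.0], [0.99, 0.142, 0.0], [0.0, 0.0, -1.0]]
force: [-3.8, -1.8, 6.7]
gripper_width: 38.5
gripper_force: 61.7
```

Contact of 7 N at TCP −18.1, matching the well floor. Release and check.

>>> drive_tool(
  deltas=[
    [0,0,0,0,0,0,0.5],
    [0,0,0,0,0,0,0.55],
    [0,0,0,0,0,0,0.6],
    [0,0,0,0,0,0,0.6],
    [0,0,-0.02,0,0,0,0.6],
    [0,0,-0.05,0,0,0,0.6],
    [0,0,-0.08,0,0,0,0.6],
    [-0.02,0,-0.11,0,0,0,0.6],
    [-0.02,0,-0.11,0,0,0,0.6],
    [-0.02,0,-0.11,0,0,0,0.6],
  ],
)

```text
time_s: 32.0
tool_pos: [434.2, 185.3, 91.7]
eef_rot: [[-0.142, 0.99, 0.001], [0.99, 0.142, 0.0], [0.0, 0.001, -1.0]]
force: [0.5, 0.1, -0.7]
gripper_width: 51.1
gripper_force: 0.0
```

Run:
```python
from circ import *
s=arm.read_state();w=arm.get_image('wrist');save('w23',w);sc=arm.get_image('scene');save('s23',sc)
print(s['time_s'],s['tool_pos'].round(1),s['force'].round(1),s['gripper_width'])
g=cv2.GaussianBlur(cv2.cvtColor(w,cv2.COLOR_RGB2GRAY),(3,3),0).astype(np.float32)
for z in(23,28):print(z,[circ(g,s,(432.2,207),r,z,np.arange(0,360,12)) for r in(12.7,18)])
R=w[...,0].astype(np.float32)-w[...,1]
print('well edge',[circ(R,s,(432.2,207),22,z,np.arange(0,360,8)) for z in(14,)])
hsv=cv2.cvtColor(w,cv2.COLOR_RGB2HSV);m=cv2.inRange(hsv,(0,150,50),(7,255,255))|cv2.inRange(hsv,(173,150,50),(180,255,255))
c=max(cv2.findContours(m,0,1)[0],key=cv2.contourArea);P=np.array([onz('wrist',p[0],14,s)[:2] for p in c]);print(cv2.minAreaRect(P.astype(np.float32)))
```

```text
32.0 [434.2 185.3  91.7] [ 0.5  0.1 -0.7] 51.13077424066745
23 [(array([432.3, 206. ]), np.float64(12.7), np.float64(0.11), np.int64(30)), (array([432.2, 206. ]), np.float64(17.93), np.float64(0.13), np.int64(30))]
28 [(array([432.1, 207.2]), np.float64(12.41), np.float64(0.11), np.int64(30)), (array([432. , 207.2]), np.float64(17.56), np.float64(0.12), np.int64(30))]
well edge [(array([432.4, 204.7]), np.float64(22.03), np.float64(0.43), np.int64(45))]
((432.34613037109375, 207.79371643066406), (69.35131072998047, 68.45967864990234), 88.67395782470703)
```

The seal radii match a bearing top at 23 mm (home), but the centring is ambiguous from this slant. I'll look once more with the camera straight above, where parallax vanishes.

>>> drive_tool(
  deltas=[
    [-0.03,0.001,0,0,0,0,0.6],
    [-0.0574,0.001,0,0,0,0,0.6],
    [-0.0574,0.001,0,0,0,0,0.6],
    [-0.0574,0.001,0,0,0,0,0.6],
    [-0.0574,0.001,0,0,0,0,0.6],
    [-0.0574,0.001,0,0,0,0,0.6],
  ],
)

```text
time_s: 32.7
tool_pos: [442.8, 129.4, 91.1]
eef_rot: [[-0.143, 0.99, -0.001], [0.99, 0.143, -0.0], [0.0, -0.001, -1.0]]
force: [0.7, 0.1, 0.2]
gripper_width: 51.4
gripper_force: 0.0
```

Run:
```python
from circ import *
s=arm.read_state();w=arm.get_image('wrist');save('w24',w)
print(s['time_s'],s['tool_pos'].round(1))
g=cv2.GaussianBlur(cv2.cvtColor(w,cv2.COLOR_RGB2GRAY),(3,3),0).astype(np.float32)
for z in(23,25.5,28):print(z,[circ(g,s,(432.2,207),r,z,np.arange(0,360,12)) for r in(12.7,18)])
hsv=cv2.cvtColor(w,cv2.COLOR_RGB2HSV);m=cv2.inRange(hsv,(0,150,50),(7,255,255))|cv2.inRange(hsv,(173,150,50),(180,255,255))
cs,h=cv2.findContours(m,cv2.RETR_CCOMP,1);i=max(range(len(cs)),key=lambda k:cv2.contourArea(cs[k]))
P=np.array([onz('wrist',p[0],14,s)[:2] for p in cs[i]],np.float32);print('block',cv2.minAreaRect(P))
k=h[0][i][2];best=None
while k>=0:
    if best is None or cv2.contourArea(cs[k])>cv2.contourArea(cs[best]):best=k
    k=h[0][k][0]
P=np.array([onz('wrist',p[0],14,s)[:2] for p in cs[best]],np.float32);print('hole',cv2.minEnclosingCircle(P),P.mean(0),cv2.fitEllipse(P))
```

```text
32.7 [442.8 129.4  91.1]
23 [(array([432.3, 205.6]), np.float64(12.72), np.float64(0.12), np.int64(29)), (array([432.3, 205.5]), np.float64(18.02), np.float64(0.12), np.int64(29))]
25.5 [(array([432.3, 205.7]), np.float64(12.6), np.float64(0.12), np.int64(29)), (array([432.3, 205.6]), np.float64(17.84), np.float64(0.11), np.int64(29))]
28 [(array([432.3, 205.7]), np.float64(12.44), np.float64(0.12), np.int64(28)), (array([432.3, 205.6]), np.float64(17.66), np.float64(0.11), np.int64(29))]
block ((432.43402099609375, 206.55535888671875), (68.39605712890625, 68.6239013671875), 88.53205108642578)
hole ((432.3198547363281, 205.48512268066406), 22.564123153686523) [432.309   205.63261] ((432.3356628417969, 205.45767211914062), (44.0915641784668, 44.22763442993164), 43.14438247680664)
```

The bearing (432.3, 205.6) is concentric with the well opening (432.3, 205.5), top at about 23 mm. I'll verify with one gentle touch from above, tips on the ring: it should meet at TCP about −11.

>>> drive_tool(
  deltas=[
    [0.02,0,0,0,0,0,0.3],
    [0.05,0,0.02,0,0,0,0.3],
    [0.0758,-0.001,0.05,0,0,0,0.3],
    [0.0758,-0.001,0.075,0,0,0,0.3],
    [0.0758,-0.001,0.09,0,0,0,0.3],
    [0.0758,-0.001,0.097,0,0,0,0.3],
    [0.0758,-0.001,0.098,0,0,0,0.3],
    [0.0758,-0.001,0.098,0,0,0,0.3],
  ],
)

```text
time_s: 33.55
tool_pos: [431.9, 203.5, -5.6]
eef_rot: [[-0.142, 0.99, 0.001], [0.99, 0.142, 0.0], [0.0, 0.001, -1.0]]
force: [-0.1, 0.1, 0.2]
gripper_width: 25.7
gripper_force: 0.0
```

>>> drive_tool(
  deltas=[
    [0,0,0.001,0,0,0,0.3],
    [0,0,0.002,0,0,0,0.3],
    [0,0,0.002,0,0,0,0.3],
  ],
)

```text
time_s: 33.85
tool_pos: [431.5, 203.6, -8.2]
eef_rot: [[-0.142, 0.99, 0.001], [0.99, 0.142, 0.0], [0.0, 0.001, -1.0]]
force: [0.7, 0.2, 0.9]
gripper_width: 25.5
gripper_force: 0.0
```

>>> drive_tool(
  deltas=[
    [0,0,0.0005,0,0,0,0.3],
    [0,0,0.001,0,0,0,0.3],
    [0,0,0.0015,0,0,0,0.3],
    [0,0,0.0015,0,0,0,0.3],
  ],
)

```text
time_s: 34.25
tool_pos: [431.2, 203.6, -10.1]
eef_rot: [[-0.142, 0.99, -0.0], [0.99, 0.142, -0.0], [-0.0, -0.0, -1.0]]
force: [0.3, -0.8, -0.1]
gripper_width: 25.7
gripper_force: 0.0
```

>>> drive_tool(
  deltas=[
    [0,0,0.0005,0,0,0,0.3],
    [0,0,0.0008,0,0,0,0.3],
    [0,0,0.0008,0,0,0,0.3],
  ],
)

```text
time_s: 34.55
tool_pos: [431.2, 203.6, -10.9]
eef_rot: [[-0.142, 0.99, -0.0], [0.99, 0.142, -0.0], [-0.0, -0.0, -1.0]]
force: [0.1, -0.5, -0.5]
gripper_width: 25.7
gripper_force: 0.0
```

No contact down to a tip height of about 23 mm, so the bearing lies flat and fully home. I'll retreat and do a last check of the poise.

>>> drive_tool(
  deltas=[
    [0,0,-0.03,0,0,0,0.4],
    [0,0,-0.07,0,0,0,0.5],
    [0,0,-0.11,0,0,0,0.5],
    [0,0,-0.15,0,0,0,0.5],
    [0,0,-0.16,0,0,0,0.5],
    [0,0,-0.16,0,0,0,0.5],
  ],
)

```text
time_s: 35.15
tool_pos: [431.9, 203.9, 150.7]
eef_rot: [[-0.142, 0.99, 0.003], [0.99, 0.142, 0.001], [0.001, 0.003, -1.0]]
force: [0.3, 0.1, -0.4]
gripper_width: 42.4
gripper_force: 0.0
```

Run:
```python
from po import *
for f in('s18','now'):
    im=arm.get_image('scene') if f=='now' else cv2.cvtColor(cv2.imread('pics/s18.png'),cv2.COLOR_BGR2RGB)
    h=cv2.cvtColor(im,cv2.COLOR_RGB2HSV);m=cv2.inRange(h,(12,110,60),(30,255,255));m[:235]=0;m[290:]=0;m[:,:300]=0;m[:,395:]=0
    for c in cv2.findContours(m,0,1)[0]:
        if cv2.contourArea(c)>6:print(f,'brass',cv2.boundingRect(c))
    print(f,strip(im))
t=arm.get_image('top');h=cv2.cvtColor(t,cv2.COLOR_RGB2HSV)
m=cv2.inRange(h,(12,120,60),(28,255,255));m[:195]=0;m[250:]=0;m[:,:255]=0;m[:,375:]=0
for c in cv2.findContours(m,0,1)[0]:
    if cv2.contourArea(c)>6:print('top brass',cv2.boundingRect(c))
print(arm.read_state()['tool_pos'])
print(arm.close_job())
```

```text
s18 brass (347, 257, 13, 19)
s18 (129, np.float64(365.73), np.float64(270.75), np.int64(344), np.int64(380), np.float64(274.17), np.float64(263.8))
now brass (346, 265, 14, 18)
now (129, np.float64(364.71), np.float64(279.98), np.int64(344), np.int64(378), np.float64(285.0), np.float64(269.17))
top brass (356, 231, 5, 5)
top brass (323, 212, 8, 13)
[430.88710602 203.45635859 147.80580181]
the job is handed in; nothing more can be done
None
```

I handed the job in: the beam measured level to within about 0.006 rad with the poise near 104 mm on the red part of the scale, so I seated the bearing in the red nest block, where it checked flat and fully home.

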